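# Put out the fresh ricotta and book it in

## Robot

A 6-joint arm with a two-finger parallel gripper is mounted at the origin on a cart in front of the work surface, level with it; the furniture and walls round the work are solid. World frame = base frame: x ahead of the robot, y to its left, z up, the work surface at z = 0. Lengths are in m, angles in rad, forces in N, time in s.
With the tool pointing down it reaches from about 0.375 to 0.9 m from the base axis. Payload 3.1 kg.
Tool frame: the origin (TCP) lies midway between the tips of the shut fingers; the grasp point (between the pads) lies 19 mm behind it; x points along the fingers, y is the direction in which the jaws open and shut, and the axes are right-handed (so a half turn about x gives the same grasp; the last joint's range is limited). The gripper opens to 85 mm and grips with 20 to 120 N. Pads are 22 mm wide; open, the fingers measure 114 mm over their backs; the gripper's body (76 mm by 85 mm) begins 54 mm behind the grasp point. The pads swing forward as they close: fully open they stand 13 mm farther back than shut.
Start: joints at [1.058, 0.527, 1.433, -0, 1.181, -0.178], TCP at [0.205, 0.59, 0.231] pointing down, gripper open.
Joint ranges: [-3.08, 3.08], [-0.75, 2.2], [0.22, 2.44], [-1.43, 4.57], [0, 2.65], [-2.85, 2.85]. Speed limits (rad/s): [2.79, 2.79, 3.14, 3.14, 3.14, 3.14].

## Interface

Orientations are given as a unit quaternion [x, y, z, w].
In Python, from station import manip gives the robot as it stands.
- The arm moves only by the tool carry_out, never from a script. Its argument "commands" is a list that holds one entry, the list of rows, each a list of 7 numbers: the shift along the tool's x, y, z in units of 25 mm (1.0 is 25 mm), then the turn, a rotation vector about the tool's x, y, z in units of 5 degrees (1.0 is 5 degrees), then the finger opening in mm, from 0 to 85.4. A call has exactly 5 rows; each row is the pose to reach, as a shift and turn from the pose commanded when the call began, along the tool's axes at that moment; what a row does not reach only later rows make up. A row lasts 1/10 s, in which the tool goes at most 50 mm and 8.59 degrees, less where a joint would pass 70% of its speed; a pose out of reach is approached as far as the arm can. A call with a gripper value outside its range is refused whole. The fingers move at their own pace and stop on an object; "force" is the grip in N (left out, the last holds). Time passes only in rows, so rows that repeat a pose let the fingers close, or fill a call up. It gives the time, the measured TCP pose, the force and the opening at its end, in the units of the state.
- manip.sense(): the state, without advancing time (a new reading comes with each control period).
- manip.snapshot(name): name is "scene" or "top"; returns a dict with "image" (480x640x3 uint8, red, green, blue), "fx", "fy", "cx", "cy" (pixels), "rvec" (rotation vector, rad) and "tvec" (3), from world to camera coordinates, as OpenCV has them. Camera axes: x right, y down, z forward; pixel columns grow to the right and rows downward; lengths in m; the calibration is good to about 2 mm. A picture is of the moment at which its call begins. There is no depth.
- manip.sign_off(): hands the job in, once; it reports no verdict.
The state is a dict: "t": time; "q": joint angles; "qd": joint speeds; "tau": joint torques, N m; "tcp_pos": TCP position; "tool_rot": TCP orientation; "force": force on the tool from outside, world axes, zero at the start; "ft_torque": the same for the moment, N m; "finger_gap": opening from 0.0 (shut) to 1.0 (fully open).
Only numpy, scipy, OpenCV 4.12 (cv2) and the standard library are available. Lean on these libraries where they do the work, as an engineer would, in place of code of your own. Each camera call takes 0.05 s, during which the arm holds its last target.

## Task

Lower each ricotta basket on the white board into a drip cup of its own on the steel tray, upright and only until its taper meets the cup lightly, leaving its collar clear above the rim; do not press it tight, because customers must be able to lift it out to drain. When all are in and the price display has been turned square to the front of its foot, pick up the scanner and hold it level and still for about two seconds, its window facing the bar code squarely from some 5 to 15 cm, then lay it flat on its pad, pointing as before. Leave the cups on the tray and do not disturb the two loose cheeses behind.

Things in the scene. Friction and masses are not known exactly. Their poses are not given: they have to be found in the camera images.
- basket0: full ricotta basket, white slotted plastic, 0.16 kg; may be absent. Origin: centre of its underside, z up. Tapered sides: radius 22.5 mm at the bottom, growing 0.13 mm per mm to 29.9 at 57 mm; then a straight collar, 66 mm across, from 57 to 85 mm (grip here, fingertips no lower than about 56 mm); ricotta dome up to 93 mm. Stands on the board, neighbours about 116 mm apart
- basket1: full ricotta basket, white slotted plastic, 0.16 kg; may be absent. Origin: centre of its underside, z up. Tapered sides: radius 22.5 mm at the bottom, growing 0.13 mm per mm to 29.9 at 57 mm; then a straight collar, 66 mm across, from 57 to 85 mm (grip here, fingertips no lower than about 56 mm); ricotta dome up to 93 mm. Stands on the board, neighbours about 116 mm apart
- basket2: full ricotta basket, white slotted plastic, 0.16 kg; may be absent. Origin: centre of its underside, z up. Tapered sides: radius 22.5 mm at the bottom, growing 0.13 mm per mm to 29.9 at 57 mm; then a straight collar, 66 mm across, from 57 to 85 mm (grip here, fingertips no lower than about 56 mm); ricotta dome up to 93 mm. Stands on the board, neighbours about 116 mm apart
- basket3: full ricotta basket, white slotted plastic, 0.16 kg; may be absent. Origin: centre of its underside, z up. Tapered sides: radius 22.5 mm at the bottom, growing 0.13 mm per mm to 29.9 at 57 mm; then a straight collar, 66 mm across, from 57 to 85 mm (grip here, fingertips no lower than about 56 mm); ricotta dome up to 93 mm. Stands on the board, neighbours about 116 mm apart
- cup0: loose pale blue stoneware drip cup, 70 mm high, 0.36 kg, foot 76 mm across. Origin: centre of its underside, z up. Wall 3 mm; inner radius 29.4 mm at the rim, 0.13 mm less per mm down: a basket's taper meets it lightly with the basket's origin about 24 mm above the cup's, its collar 11 mm clear of the rim: let go there; a push of 15 to 25 N jams it. On the tray, about 116 mm apart
- cup1: loose pale blue stoneware drip cup, 70 mm high, 0.36 kg, foot 76 mm across. Origin: centre of its underside, z up. Wall 3 mm; inner radius 29.4 mm at the rim, 0.13 mm less per mm down: a basket's taper meets it lightly with the basket's origin about 24 mm above the cup's, its collar 11 mm clear of the rim: let go there; a push of 15 to 25 N jams it. On the tray, about 116 mm apart
- cup2: loose pale blue stoneware drip cup, 70 mm high, 0.36 kg, foot 76 mm across. Origin: centre of its underside, z up. Wall 3 mm; inner radius 29.4 mm at the rim, 0.13 mm less per mm down: a basket's taper meets it lightly with the basket's origin about 24 mm above the cup's, its collar 11 mm clear of the rim: let go there; a push of 15 to 25 N jams it. On the tray, about 116 mm apart
- cup3: loose pale blue stoneware drip cup, 70 mm high, 0.36 kg, foot 76 mm across. Origin: centre of its underside, z up. Wall 3 mm; inner radius 29.4 mm at the rim, 0.13 mm less per mm down: a basket's taper meets it lightly with the basket's origin about 24 mm above the cup's, its collar 11 mm clear of the rim: let go there; a push of 15 to 25 N jams it. On the tray, about 116 mm apart
- tray: fixed steel tray under the drip cups, 228 x 228 mm, 4 mm thick, flat; origin: centre of its underside. It and the board may change sides
- board: fixed white plastic delivery board under the baskets, 228 x 228 x 10 mm; origin: centre of its underside
- display_foot: fixed grey foot of the price display, 66 x 90 x 10 mm; origin: centre of its underside, on the display's vertical swivel axis. Its -x axis is its front (towards the robot's side); the long sides run along its y
- display (a joint): swivel angle of the price display on its foot, rad: 0 when its face is square to the foot's front, positive anticlockwise from above; range -1.3 to 1.3; it turns stiffly (0.05 N m friction) and stays where it is left
- code (a point): centre of the bar code on the display's face, 80 mm above the deck; the face looks along this frame's -x; z is up. The display is an upright grey panel 124 mm wide (y), 13 mm thick (x), from 46 to 122 mm above the deck
- display_top (a point): middle of the display's top edge, on the swivel axis, 122 mm above the deck; axes as for the code; the panel can be pinched here from above across its 13 mm (along x)
- scanner: loose hand scanner lying flat on its pad, 150 mm long along its x, 0.18 kg, balanced 8 mm ahead of its origin. Origin: centre of its underside (as drawn from -76 to +75 mm along x). Handle 36 mm wide and 34 mm high from x = -76 to +36 mm; head 50 mm wide and 38 mm high from +29 to +75 mm
- window (a point): centre of the scanner's dark red window, at +76 mm along the scanner's x and 19 mm above its underside; it reads along its own +x; z up
- pad: fixed black charging pad, 190 x 76 x 8 mm; origin: centre of its underside; the scanner lies along its x, window towards +x
- pear_cheese: bystander: pear-shaped smoked cheese, 72 mm across, 87 mm high; origin: centre of its underside
- small_caciotta: bystander: small round cheese, 101 x 97 x 46 mm; origin: centre of its underside

How it is judged:
On the way, in this order (a step that is already met when the one before it is completed fails the run):
1. every basket sits lightly in a drip cup of its own on the tray, released (((horizontal distance between basket0 and cup0 below 0.006 m and z of basket0 in the frame of cup0 between 0.016 and 0.029 m and angle between each of basket0, cup0's own z axis and vertical below 0.1 rad and x of cup0 in the frame of tray between -0.112 and 0.112 m and y of cup0 in the frame of tray between -0.112 and 0.112 m) or (horizontal distance between basket0 and cup1 below 0.006 m and z of basket0 in the frame of cup1 between 0.016 and 0.029 m and angle between each of basket0, cup1's own z axis and vertical below 0.1 rad and x of cup1 in the frame of tray between -0.112 and 0.112 m and y of cup1 in the frame of tray between -0.112 and 0.112 m) or (horizontal distance between basket0 and cup2 below 0.006 m and z of basket0 in the frame of cup2 between 0.016 and 0.029 m and angle between each of basket0, cup2's own z axis and vertical below 0.1 rad and x of cup2 in the frame of tray between -0.112 and 0.112 m and y of cup2 in the frame of tray between -0.112 and 0.112 m) or (horizontal distance between basket0 and cup3 below 0.006 m and z of basket0 in the frame of cup3 between 0.016 and 0.029 m and angle between each of basket0, cup3's own z axis and vertical below 0.1 rad and x of cup3 in the frame of tray between -0.112 and 0.112 m and y of cup3 in the frame of tray between -0.112 and 0.112 m)) and ((horizontal distance between basket1 and cup0 below 0.006 m and z of basket1 in the frame of cup0 between 0.016 and 0.029 m and angle between each of basket1, cup0's own z axis and vertical below 0.1 rad and x of cup0 in the frame of tray between -0.112 and 0.112 m and y of cup0 in the frame of tray between -0.112 and 0.112 m) or (horizontal distance between basket1 and cup1 below 0.006 m and z of basket1 in the frame of cup1 between 0.016 and 0.029 m and angle between each of basket1, cup1's own z axis and vertical below 0.1 rad and x of cup1 in the frame of tray between -0.112 and 0.112 m and y of cup1 in the frame of tray between -0.112 and 0.112 m) or (horizontal distance between basket1 and cup2 below 0.006 m and z of basket1 in the frame of cup2 between 0.016 and 0.029 m and angle between each of basket1, cup2's own z axis and vertical below 0.1 rad and x of cup2 in the frame of tray between -0.112 and 0.112 m and y of cup2 in the frame of tray between -0.112 and 0.112 m) or (horizontal distance between basket1 and cup3 below 0.006 m and z of basket1 in the frame of cup3 between 0.016 and 0.029 m and angle between each of basket1, cup3's own z axis and vertical below 0.1 rad and x of cup3 in the frame of tray between -0.112 and 0.112 m and y of cup3 in the frame of tray between -0.112 and 0.112 m)) and ((horizontal distance between basket2 and cup0 below 0.006 m and z of basket2 in the frame of cup0 between 0.016 and 0.029 m and angle between each of basket2, cup0's own z axis and vertical below 0.1 rad and x of cup0 in the frame of tray between -0.112 and 0.112 m and y of cup0 in the frame of tray between -0.112 and 0.112 m) or (horizontal distance between basket2 and cup1 below 0.006 m and z of basket2 in the frame of cup1 between 0.016 and 0.029 m and angle between each of basket2, cup1's own z axis and vertical below 0.1 rad and x of cup1 in the frame of tray between -0.112 and 0.112 m and y of cup1 in the frame of tray between -0.112 and 0.112 m) or (horizontal distance between basket2 and cup2 below 0.006 m and z of basket2 in the frame of cup2 between 0.016 and 0.029 m and angle between each of basket2, cup2's own z axis and vertical below 0.1 rad and x of cup2 in the frame of tray between -0.112 and 0.112 m and y of cup2 in the frame of tray between -0.112 and 0.112 m) or (horizontal distance between basket2 and cup3 below 0.006 m and z of basket2 in the frame of cup3 between 0.016 and 0.029 m and angle between each of basket2, cup3's own z axis and vertical below 0.1 rad and x of cup3 in the frame of tray between -0.112 and 0.112 m and y of cup3 in the frame of tray between -0.112 and 0.112 m)) and ((horizontal distance between basket3 and cup0 below 0.006 m and z of basket3 in the frame of cup0 between 0.016 and 0.029 m and angle between each of basket3, cup0's own z axis and vertical below 0.1 rad and x of cup0 in the frame of tray between -0.112 and 0.112 m and y of cup0 in the frame of tray between -0.112 and 0.112 m) or (horizontal distance between basket3 and cup1 below 0.006 m and z of basket3 in the frame of cup1 between 0.016 and 0.029 m and angle between each of basket3, cup1's own z axis and vertical below 0.1 rad and x of cup1 in the frame of tray between -0.112 and 0.112 m and y of cup1 in the frame of tray between -0.112 and 0.112 m) or (horizontal distance between basket3 and cup2 below 0.006 m and z of basket3 in the frame of cup2 between 0.016 and 0.029 m and angle between each of basket3, cup2's own z axis and vertical below 0.1 rad and x of cup2 in the frame of tray between -0.112 and 0.112 m and y of cup2 in the frame of tray between -0.112 and 0.112 m) or (horizontal distance between basket3 and cup3 below 0.006 m and z of basket3 in the frame of cup3 between 0.016 and 0.029 m and angle between each of basket3, cup3's own z axis and vertical below 0.1 rad and x of cup3 in the frame of tray between -0.112 and 0.112 m and y of cup3 in the frame of tray between -0.112 and 0.112 m)) and contact force between the fingers and basket0 below 0.2 N and contact force between the fingers and basket1 below 0.2 N and contact force between the fingers and basket2 below 0.2 N and contact force between the fingers and basket3 below 0.2 N), for 0.5 s.
2. the display is square to its foot and the scanner is held still in front of the bar code, aimed at it (x of code in the frame of window between 0.03 and 0.16 m and y of code in the frame of window between -0.02 and 0.02 m and z of code in the frame of window between -0.02 and 0.02 m and angle between the x axis of window and the x axis of code, either way round below 0.35 rad and value of joint display between -0.12 and 0.12 rad and linear speed of scanner below 0.03 m/s), for 1 s.
At the end, for the whole second after the job is handed in: Each basket is at rest in its own cup: axes within 6 mm, upright within 0.1 rad, origin 16.0 to 29 mm above the cup's; cups upright on the tray; display within 0.12 rad of square; scanner flat on its pad, within 40 mm along and 30 mm across, within 0.35 rad of its direction (all of step 1 and linear speed of each of basket0, basket1, basket2, basket3, scanner below 0.02 m/s and value of joint display between -0.12 and 0.12 rad and x of scanner in the frame of pad between -0.04 and 0.04 m and y of scanner in the frame of pad between -0.03 and 0.03 m and z of scanner in the frame of pad between 0.004 and 0.013 m and x of window in the frame of pad above 0.03 m and angle between scanner's own z axis and vertical below 0.12 rad and angle between the x axis of scanner and the x axis of pad, either way round below 0.35 rad and angle between each of cup0, cup1, cup2, cup3's own z axis and vertical below 0.1 rad and x of cup0 in the frame of tray between -0.112 and 0.112 m and y of cup0 in the frame of tray between -0.112 and 0.112 m and x of cup1 in the frame of tray between -0.112 and 0.112 m and y of cup1 in the frame of tray between -0.112 and 0.112 m and x of cup2 in the frame of tray between -0.112 and 0.112 m and y of cup2 in the frame of tray between -0.112 and 0.112 m and x of cup3 in the frame of tray between -0.112 and 0.112 m and y of cup3 in the frame of tray between -0.112 and 0.112 m); the robot touches nothing.
It fails at once if a basket held in the fingers was pressed into a cup so hard that it jammed (over 50 N between their walls, as a push of 15 to 25 N gives) ((contact force between the fingers and basket0 above 1 N and contact force between basket0 and cup0 above 50 N) or (contact force between the fingers and basket0 above 1 N and contact force between basket0 and cup1 above 50 N) or (contact force between the fingers and basket0 above 1 N and contact force between basket0 and cup2 above 50 N) or (contact force between the fingers and basket0 above 1 N and contact force between basket0 and cup3 above 50 N) or (contact force between the fingers and basket1 above 1 N and contact force between basket1 and cup0 above 50 N) or (contact force between the fingers and basket1 above 1 N and contact force between basket1 and cup1 above 50 N) or (contact force between the fingers and basket1 above 1 N and contact force between basket1 and cup2 above 50 N) or (contact force between the fingers and basket1 above 1 N and contact force between basket1 and cup3 above 50 N) or (contact force between the fingers and basket2 above 1 N and contact force between basket2 and cup0 above 50 N) or (contact force between the fingers and basket2 above 1 N and contact force between basket2 and cup1 above 50 N) or (contact force between the fingers and basket2 above 1 N and contact force between basket2 and cup2 above 50 N) or (contact force between the fingers and basket2 above 1 N and contact force between basket2 and cup3 above 50 N) or (contact force between the fingers and basket3 above 1 N and contact force between basket3 and cup0 above 50 N) or (contact force between the fingers and basket3 above 1 N and contact force between basket3 and cup1 above 50 N) or (contact force between the fingers and basket3 above 1 N and contact force between basket3 and cup2 above 50 N) or (contact force between the fingers and basket3 above 1 N and contact force between basket3 and cup3 above 50 N)).
It fails at once if a bystander cheese was pushed more than 3 cm (distance of any of pear_cheese, small_caciotta from where it was at the start of the episode above 0.03 m).
Of basket0, basket1, basket2, basket3 only 3 to 4 are there at a start; the rules pass over those that are not, and their reading is None.
At some moment in a run one of cup0, cup1, cup2, cup3 may be knocked a few centimetres aside while the robot is not near it.
It also fails if it takes over 210 s, if anything falls off the work surface, if the arm or the gripper's body presses on something with over 40 N, if the wrist force passes 120 N, or if a joint passes its speed limit or range.

## Working session

There is one attempt and no reset: what is moved stays moved. The work goes in short steps, Python scripts to look and compute and a tool call to move; the robot and the scene stay as the last step left them, time stands still between calls to the robot, and variables do not carry over. Pictures are saved under pics/ and viewed, and the job is handed in when it is done.

Besides the shell and the picture viewer there is one more tool, called after "Request:" as name(argument=value, ...) on one line, values as JSON. carry_out: Moves the arm, as the interface text tells. Its arguments: {"type":"object","properties":{"commands":{"type":"array"},"force":{"type":"number"}},"required":["commands"]}

```bash
ls; mkdir -p pics
python3 - <<'E'
from station import manip
import cv2
s=manip.sense();print(s)
for n in("scene","top"):
    d=manip.snapshot(n);cv2.imwrite(f"pics/{n}0.png",d["image"][:,:,::-1]);print(n,{k:v for k,v in d.items() if k!="image"})
E
```

```text
pics
{'t': 0.0, 'q': array([ 1.05848049e+00,  5.28477084e-01,  1.43390208e+00, -5.07835447e-07,
        1.18140426e+00, -1.78475195e-01]), 'qd': array([ 0.00192642, -0.00023697,  0.00052384, -0.00094903, -0.00043838,
       -0.0005113 ]), 'tau': array([-1.71470776e-03, -4.42353880e+01, -1.78021431e+01, -3.06536376e-04,
        8.55407445e-03,  3.94737523e-07]), 'tcp_pos': array([0.20439638, 0.58987322, 0.23032699]), 'tool_rot': array([ 0.11675415,  0.69754046, -0.11821188,  0.6970163 ]), 'force': array([ 0.73862753, -0.0305957 ,  0.20977815]), 'ft_torque': array([-0.05842943,  0.05456684, -0.01382803]), 'finger_gap': 1.0001199502320186}
scene {'fx': 551.9632778281853, 'fy': 551.9632778281853, 'cx': 324.6558440834513, 'cy': 230.20110502592925, 'rvec': array([ 2.17118735, -1.21177522,  0.4611376 ]), 'tvec': array([-0.29146697,  0.44337235,  0.7925443 ])}
top {'fx': 600.9152234424967, 'fy': 600.9152234424967, 'cx': 318.51713448682614, 'cy': 240.72943526819193, 'rvec': array([ 2.16494416, -2.1298327 ,  0.16711026]), 'tvec': array([-0.02542745,  0.57431663,  1.36722961])}
```

View pics/scene0.png

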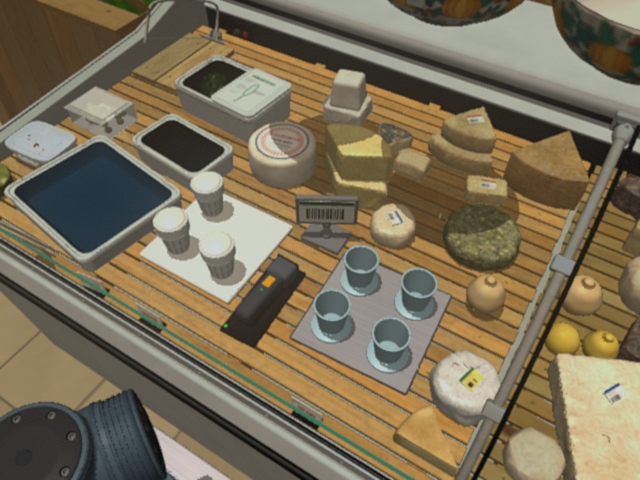

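View pics/top0.png

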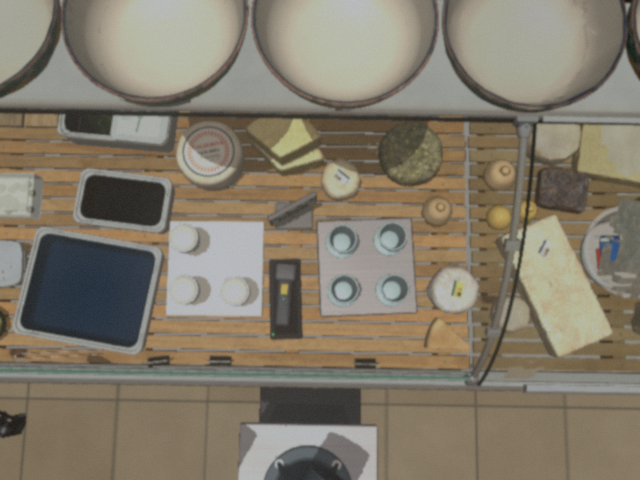

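```bash
cat > h.py <<'E'
from station import manip
import cv2, numpy as np
from scipy.spatial.transform import Rotation as R
def cam(n):
    d=manip.snapshot(n);K=np.array([[d["fx"],0,d["cx"]],[0,d["fy"],d["cy"]],[0,0,1]])
    return d["image"],K,R.from_rotvec(d["rvec"]).as_matrix(),d["tvec"],d["rvec"]
def bp(c,uv,z):
    im,K,M,t,_=c
    o=-M.T@t; r=M.T@np.linalg.solve(K,np.array([uv[0],uv[1],1.]))
    return o+r*(z-o[2])/r[2]
def pj(c,P):
    return cv2.projectPoints(np.array(P,float).reshape(-1,1,3),c[4],c[3],c[1],None)[0].reshape(-1,2)
def circ(x,y,z,r,n=60):
    a=np.linspace(0,2*np.pi,n);return np.c_[x+r*np.cos(a),y+r*np.sin(a),np.full(n,z)]
def crop(im,x0,y0,x1,y1,s,name,polys=()):
    a=cv2.resize(im[y0:y1,x0:x1,::-1],None,fx=s,fy=s,interpolation=cv2.INTER_CUBIC)
    for p,col in polys:
        q=np.round((np.array(p)-[x0,y0]+.5)*s).astype(int)
        cv2.polylines(a,[q.reshape(-1,1,2)],False,col,1)
    cv2.imwrite(name,a)
E
python3 - <<'E'
from h import *
c=cam("top"); im=c[0]
for n,uv,z in [("b0",(185,236),.1),("b1",(185,289),.1),("b2",(236,289),.1),("c0",(342,239),.074),("c1",(391,237),.074),("c2",(344,289),.074),("c3",(392,289),.074),("boardTL",(167,221),.01),("boardBR",(264,317),.01),("trayTL",(318,220),.004),("trayBR",(415,314),.004),("caci",(341,180),.04),("pear",(436,210),.05)]:
    print(n,bp(c,uv,z).round(4))
s=cam("scene")
print("campos", -c[2].T@c[3], -s[2].T@s[3])
crop(im,160,150,470,350,2.5,"pics/t1.png")
crop(s[0],140,160,460,400,2.5,"pics/s1.png")
E
```

```text
b0 [0.5718 0.2847 0.1   ]
b1 [0.4528 0.2789 0.1   ]
b2 [0.4546 0.1658 0.1   ]
c0 [ 0.5749 -0.0697  0.074 ]
c1 [ 0.5815 -0.1823  0.074 ]
c2 [ 0.4603 -0.0754  0.074 ]
c3 [ 0.4621 -0.1843  0.074 ]
boardTL [0.6214 0.3494 0.01  ]
boardBR [0.3958 0.1093 0.01  ]
trayTL [ 0.6312 -0.0142  0.004 ]
trayBR [ 0.4087 -0.2478  0.004 ]
caci [ 0.7226 -0.0674  0.04  ]
pear [ 0.6515 -0.2916  0.05  ]
campos [ 0.36604552 -0.00803742  1.43727139] [-0.00669381 -0.33638058  0.89244708]
```

View pics/t1.png

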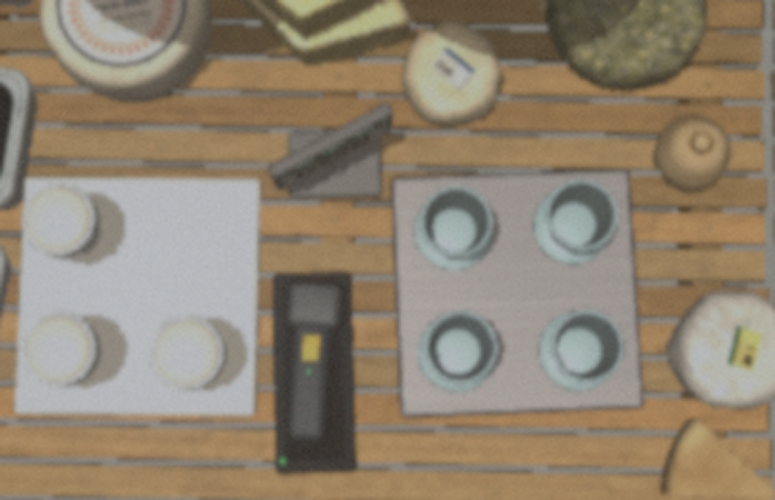

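View pics/s1.png

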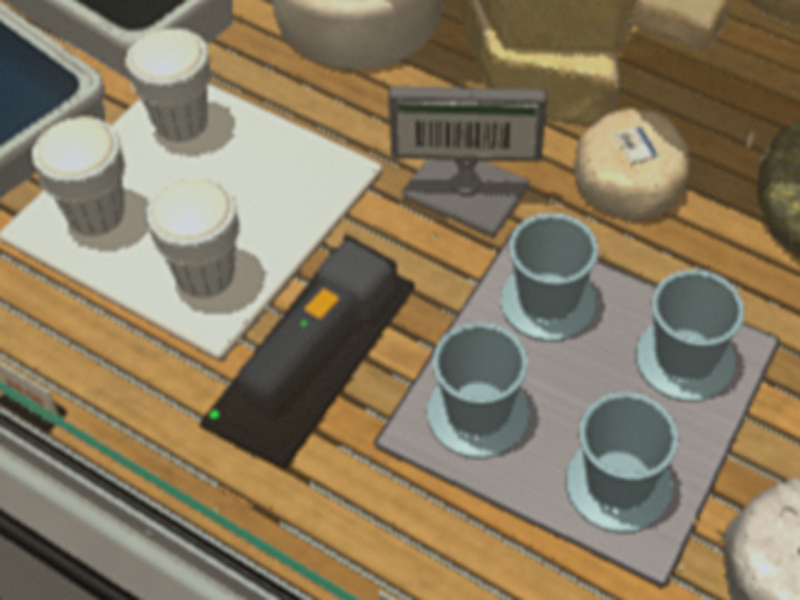

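```bash
cat >> h.py <<'E'
def grad(im,sg=0.8):
    g=cv2.GaussianBlur(cv2.cvtColor(im,cv2.COLOR_RGB2GRAY).astype(np.float32),(0,0),sg)
    return g
def score(c,g,circs,x,y):
    # signed radial contrast |outer-inner| along each projected circle
    tot=0
    for z,r in circs:
        a=pj(c,circ(x,y,z,r+.002)).astype(np.float32);b=pj(c,circ(x,y,z,r-.002)).astype(np.float32)
        va=cv2.remap(g,a[None,:,0],a[None,:,1],cv2.INTER_LINEAR);vb=cv2.remap(g,b[None,:,0],b[None,:,1],cv2.INTER_LINEAR)
        tot+=np.abs((va-vb).clip(-25,25)).mean()
    return tot
def fit(c,circs,x0,y0,w=.012):
    g=grad(c[0]);best=None
    for step,ww in((.002,w),(.0005,.002)):
        best=max((score(c,g,circs,x,y),x,y) for x in np.arange(x0-ww,x0+ww+1e-9,step) for y in np.arange(y0-ww,y0+ww+1e-9,step))
        x0,y0=best[1:]
    return best
CUP=[(.074,.0324),(.074,.0294),(.006,.038)]
BAS=[(.095,.033),(.067,.033)]
E
cat > m.py <<'E'
from h import *
T=cam("top");S=cam("scene")
pt=[];ps=[]
for n,x,y,m in [("b0",.572,.285,BAS),("b1",.453,.279,BAS),("b2",.4546,.166,BAS),("c0",.575,-.07,CUP),("c1",.58,-.182,CUP),("c2",.46,-.075,CUP),("c3",.462,-.184,CUP)]:
    a=fit(T,m,x,y);b=fit(S,m,x,y);print(n,np.round(a,4),np.round(b,4))
    for z,r in m:
        X=(np.array(a[1:])+b[1:])/2
        pt.append((pj(T,circ(*X,z,r)),(0,0,255)));ps.append((pj(S,circ(*X,z,r)),(0,0,255)))
crop(T[0],160,150,470,350,2.5,"pics/t2.png",pt)
crop(S[0],140,160,460,400,2.5,"pics/s2.png",ps)
E
python3 m.py
```

```text
b0 [27.6183  0.577   0.296 ] [34.632   0.567   0.2915]
b1 [19.389   0.4545  0.289 ] [34.2209  0.4495  0.2825]
b2 [24.5195  0.4521  0.152 ] [27.3721  0.4481  0.1695]
c0 [44.7731  0.5765 -0.0705] [54.0042  0.571  -0.07  ]
c1 [42.0648  0.586  -0.186 ] [53.2736  0.582  -0.1875]
c2 [51.1297  0.4625 -0.084 ] [53.4834  0.458  -0.0775]
c3 [48.2177  0.4625 -0.1885] [54.2107  0.4605 -0.1925]
```

View pics/t2.png

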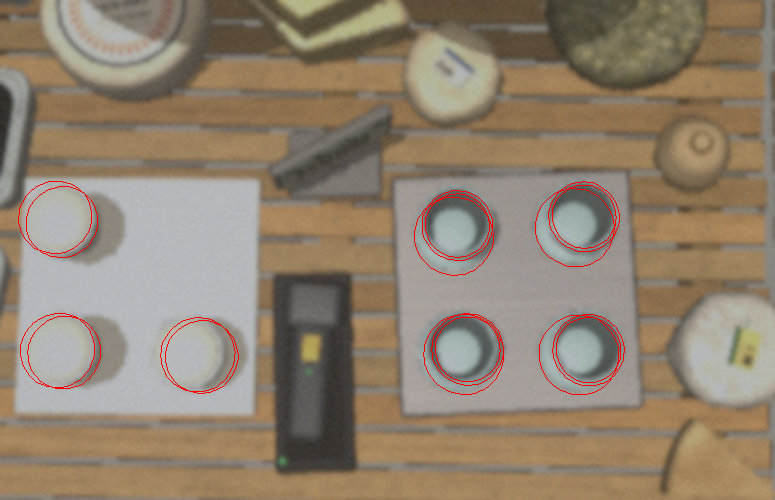

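View pics/s2.png

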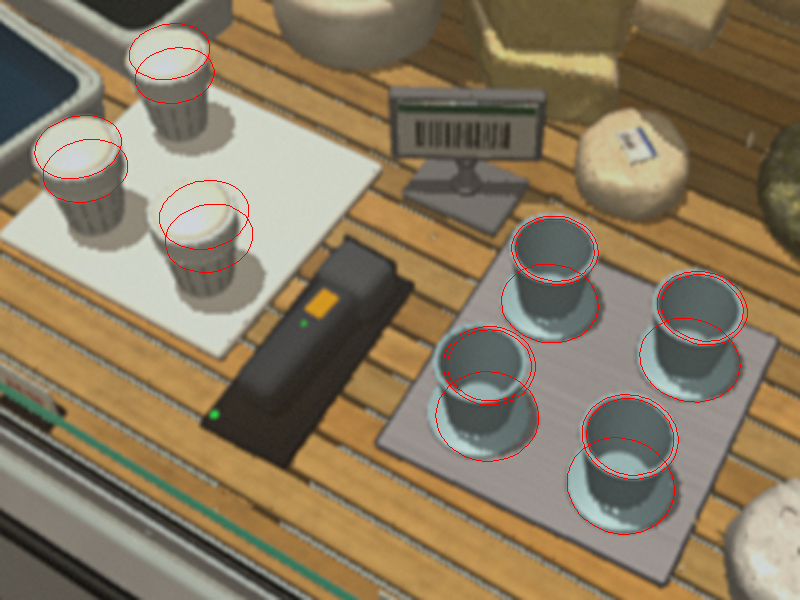

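Run:
```python
from h import *
T=cam("top");S=cam("scene")
st=manip.sense();print(st["t"],R.from_quat(st["tool_rot"]).as_matrix().round(3))
for n,c in(("T",T),("S",S)):
    for p in ([(342,228),(340,258),(265,245),(100,320)] if n=="T" else [(360,260),(350,285),(180,250),(210,185)]): print(n,p,c[0][p[1]-1:p[1]+2,p[0]-1:p[0]+2].mean((0,1)).round())
f=lambda p,z:bp(T,(np.array(p)+.0)/2.5+[160,150],z)[:2].round(4)
print("pad",[f(p,.008) for p in((274,275),(350,273),(355,470),(276,472))])
print("disp",[f(p,.122) for p in((272,170),(392,110),(330,140))])
print("foot",[f(p,.01) for p in((288,130),(380,195))])
print("board",[f(p,.01) for p in((24,180),(260,180),(255,415),(16,413))])
print("tray",[f(p,.004) for p in((394,181),(629,172),(641,405),(404,415))])
```

```text
0.4 [[-0.     0.328  0.945]
 [-0.     0.945 -0.328]
 [-1.    -0.    -0.   ]]
T (342, 228) [85. 90. 86.]
T (340, 258) [161. 164. 161.]
T (265, 245) [125. 114. 102.]
T (100, 320) [43. 54. 67.]
S (360, 260) [ 88. 100.  97.]
S (350, 285) [110. 126. 124.]
S (180, 250) [98. 94. 85.]
S (210, 185) [206. 211. 206.]
pad [array([0.5313, 0.1   ]), array([0.5344, 0.0274]), array([0.3483, 0.0189]), array([0.3453, 0.093 ])]
disp [array([0.612 , 0.0958]), array([ 0.6685, -0.0101]), array([0.6402, 0.0448])]
foot [array([0.6727, 0.0902]), array([ 0.6103, -0.    ])]
board [array([0.6191, 0.343 ]), array([0.623 , 0.1159]), array([0.398 , 0.1141]), array([0.3963, 0.3389])]
tray [array([ 0.6253, -0.0133]), array([ 0.6381, -0.2414]), array([ 0.4134, -0.2512]), array([ 0.4004, -0.0264])]
```

```bash
cat > go.py <<'E'
import sys
from h import *
def rel(x,y,z,yaw):
    s=manip.sense();M=R.from_quat(s["tool_rot"]).as_matrix()
    D=R.from_euler('z',yaw).as_matrix()@np.array([[0,0,1],[0,1,0],[-1,0,0]],float)
    sh=M.T@(np.array([x,y,z])-s["tcp_pos"])/.025
    rv=np.degrees(R.from_matrix(M.T@D).as_rotvec())/5
    print("t %.2f tcp %s F %s gap %.3f q %s"%(s["t"],s["tcp_pos"].round(4),s["force"].round(2),s["finger_gap"],s["q"].round(2)))
    print("shift",sh.round(3),"turn",rv.round(3))
if __name__=="__main__": rel(*map(float,sys.argv[1:5]))
E
python3 go.py .451 .169 .2 0
```

```text
t 0.40 tcp [0.2047 0.5904 0.2312] F [0.   0.92 0.5 ] gap 1.002 q [ 1.06  0.53  1.43  0.    1.18 -0.18]
shift [  1.25  -12.698  14.832] turn [-3.825e+00 -1.000e-03  4.000e-03]
```

Request:
carry_out(commands=[[[1.25,-12.7,14.83,-3.83,0,0,85],[1.25,-12.7,14.83,-3.83,0,0,85],[1.25,-12.7,14.83,-3.83,0,0,85],[1.25,-12.7,14.83,-3.83,0,0,85],[1.25,-12.7,14.83,-3.83,0,0,85]]], force=40)

```text
t: 0.9
tcp_pos: [0.3299, 0.3762, 0.2157]
tool_rot: [-0.0, 0.707, 0.001, 0.707]
force: [0.9, 0.4, 0.0]
finger_gap: 0.995
```

```bash
python3 go.py .451 .169 .2 0
```

```text
t 0.90 tcp [0.3299 0.3762 0.2157] F [0.9  0.45 0.04] gap 0.995 q [ 0.63  0.38  1.76 -0.    1.   -0.94]
shift [ 0.628 -8.293  4.832] turn [ 0.014  0.01  -0.005]
```

Request:
carry_out(commands=[[[0.63,-8.29,4.83,0,0,0,85],[0.63,-8.29,4.83,0,0,0,85],[0.63,-8.29,4.83,0,0,0,85],[0.63,-8.29,4.83,0,0,0,85],[0.63,-8.29,4.83,0,0,0,85]]])

```text
t: 1.4
tcp_pos: [0.4515, 0.1681, 0.2]
tool_rot: [0.0, 0.707, -0.0, 0.708]
force: [0.1, 0.9, 0.4]
finger_gap: 0.994
```

```bash
python3 go.py .451 .169 .065 0
python3 - <<'E'
from h import *
S=cam("scene");crop(S[0],100,130,420,370,2.5,"pics/s3.png")
T=cam("top");crop(T[0],120,150,440,390,2.5,"pics/t3.png")
print(manip.sense()["tcp_pos"])
E
```

```text
t 1.40 tcp [0.4515 0.1681 0.2   ] F [0.09 0.9  0.41] gap 0.994 q [ 0.12  0.38  1.82 -0.    0.94 -1.45]
shift [ 5.399  0.035 -0.027] turn [-0.01   0.015  0.001]
[0.45355225 0.16667932 0.19990771]
```

View pics/s3.png

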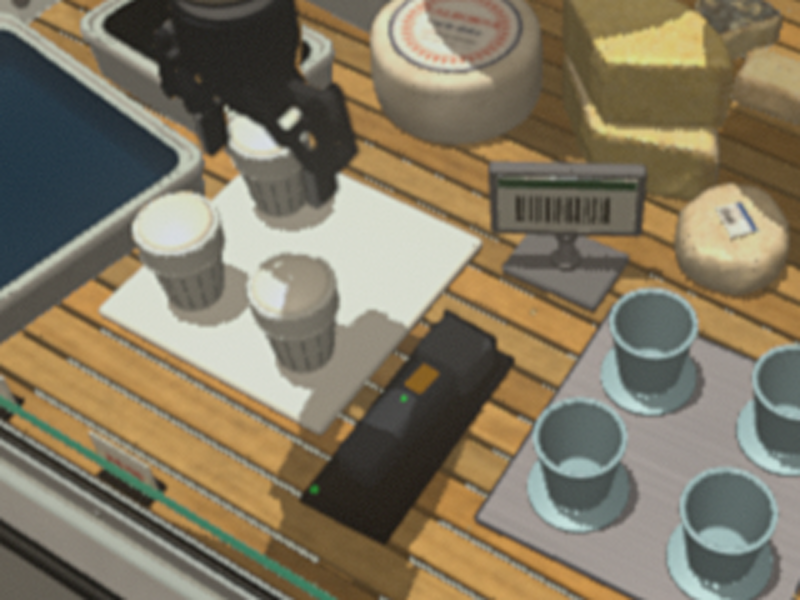

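View pics/t3.png

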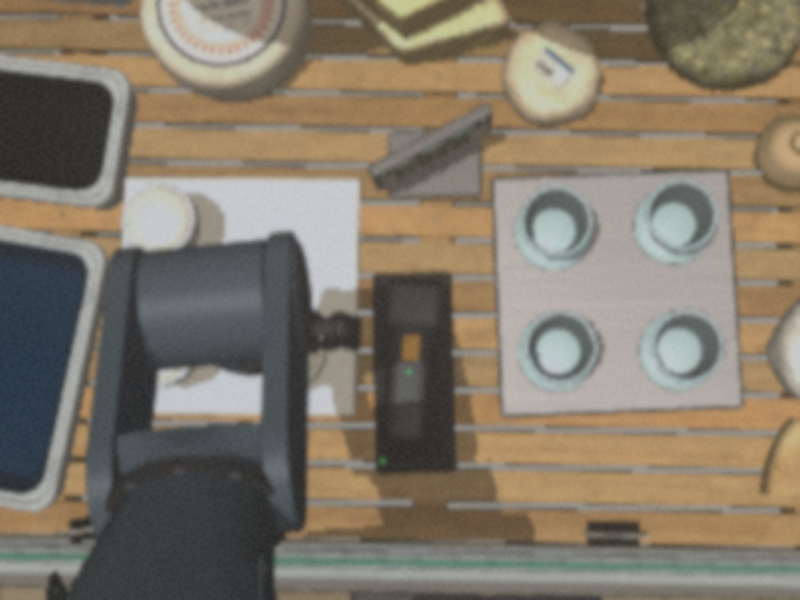

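Request:
carry_out(commands=[[[1.5,0.03,-0.05,0,0,0,85],[3,0.03,-0.05,0,0,0,85],[4.2,0.03,-0.05,0,0,0,85],[5.0,0.03,-0.05,0,0,0,85],[5.45,0.03,-0.05,0,0,0,85]]])

```text
t: 2.0
tcp_pos: [0.4476, 0.1718, 0.0621]
tool_rot: [-0.0, 0.708, 0.0, 0.706]
force: [-0.9, -0.0, -0.3]
finger_gap: 0.997
```

```bash
python3 go.py .451 .169 .064 0
python3 - <<'E'
from h import *
S=cam("scene");
s=manip.sense();print(s["tcp_pos"],s["force"])
crop(S[0],160,180,300,285,5.5,"pics/s4.png",[(pj(S,circ(.451,.169,.095,.033)),(0,0,255))])
E
```

```text
t 2.00 tcp [0.4476 0.1718 0.0621] F [-0.89 -0.02 -0.31] gap 0.997 q [ 0.13  0.63  1.93  0.    0.58 -1.44]
shift [-0.078 -0.113  0.136] turn [ 0.012 -0.031  0.002]
[0.44733032 0.17163771 0.06135289] [-0.0606698   0.09661682 -1.23788468]
```

View pics/s4.png

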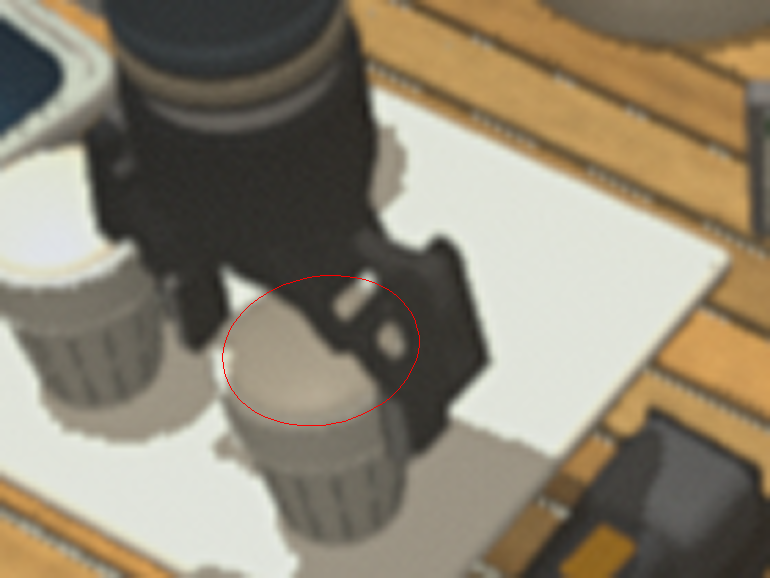

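Request:
carry_out(commands=[[[0,0,0.1,0,0,0,75],[0,0,0.1,0,0,0,68],[0,0,0.1,0,0,0,60],[0,0,0.1,0,0,0,55],[0,0,0.1,0,0,0,55]]], force=40)

```text
t: 2.55
tcp_pos: [0.4525, 0.1715, 0.0649]
tool_rot: [0.0, 0.706, 0.0, 0.708]
force: [-0.2, 0.4, 8.2]
finger_gap: 0.76
```

Request:
carry_out(commands=[[[0,0,0,0,0,0,55],[0,0,0,0,0,0,55],[0,0,0,0,0,0,55],[0,0,0,0,0,0,55],[0,0,0,0,0,0,55]]])

```text
t: 3.05
tcp_pos: [0.4526, 0.1715, 0.0649]
tool_rot: [0.0, 0.706, 0.0, 0.708]
force: [-0.6, -0.0, 7.4]
finger_gap: 0.756
```

```bash
python3 go.py .451 .169 .2 0
python3 - <<'E'
from h import *
S=cam("scene");
s=manip.sense();print(s["tcp_pos"],s["force"])
crop(S[0],160,180,300,285,5.5,"pics/s5.png")
E
```

```text
t 3.05 tcp [0.4526 0.1715 0.0649] F [-0.56 -0.04  7.37] gap 0.756 q [ 0.13  0.63  1.92  0.    0.59 -1.44]
shift [-5.404 -0.096 -0.043] turn [ 0.001  0.041 -0.008]
[0.45254533 0.17148197 0.06490844] [-0.03641368 -0.54336482  7.0515928 ]
```

View pics/s5.png

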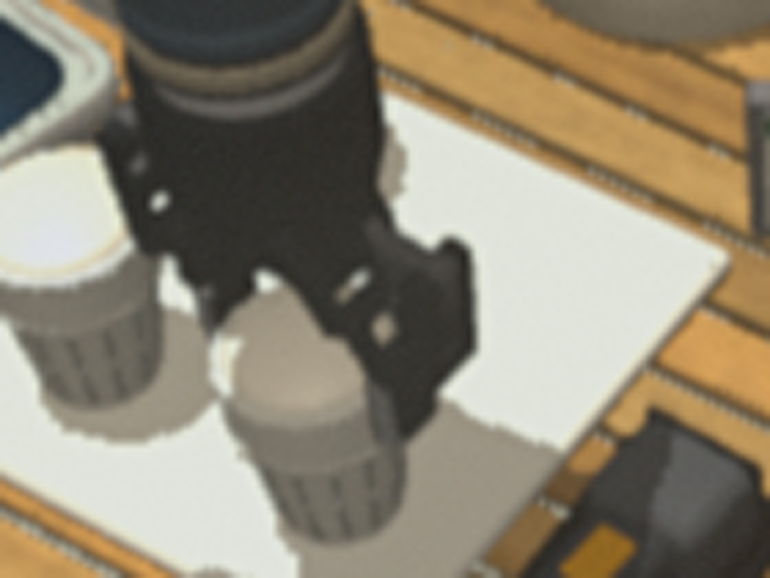

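Request:
carry_out(commands=[[[-0.5,0,0,0,0,0,55],[-1.5,0,0,0,0,0,55],[-3.2,0,0,0,0,0,55],[-5.2,0,0,0,0,0,55],[-7.0,0,0,0,0,0,55]]])

```text
t: 3.6
tcp_pos: [0.4506, 0.1712, 0.2406]
tool_rot: [-0.0, 0.707, 0.0, 0.707]
force: [1.3, -0.8, -1.8]
finger_gap: 0.758
```

```bash
python3 go.py .458 -.078 .24 0
python3 - <<'E'
from h import *
S=cam("scene");
s=manip.sense();p=s["tcp_pos"];print(p,s["force"])
z0=p[2]-.055
P=[(pj(S,circ(p[0],p[1],z0+z,r)),(0,0,255)) for z,r in((0,.0225),(.057,.033),(.085,.033))]
crop(S[0],130,110,330,260,4,"pics/s6.png",P)
E
```

```text
t 3.60 tcp [0.4506 0.1712 0.2406] F [ 1.32 -0.82 -1.81] gap 0.758 q [ 0.13  0.32  1.77  0.    1.05 -1.44]
shift [ 0.022 -9.966  0.292] turn [ 0.004 -0.001 -0.   ]
[0.45507418 0.17200207 0.24751723] [1.67594872 0.43004843 2.07374084]
```

View pics/s6.png

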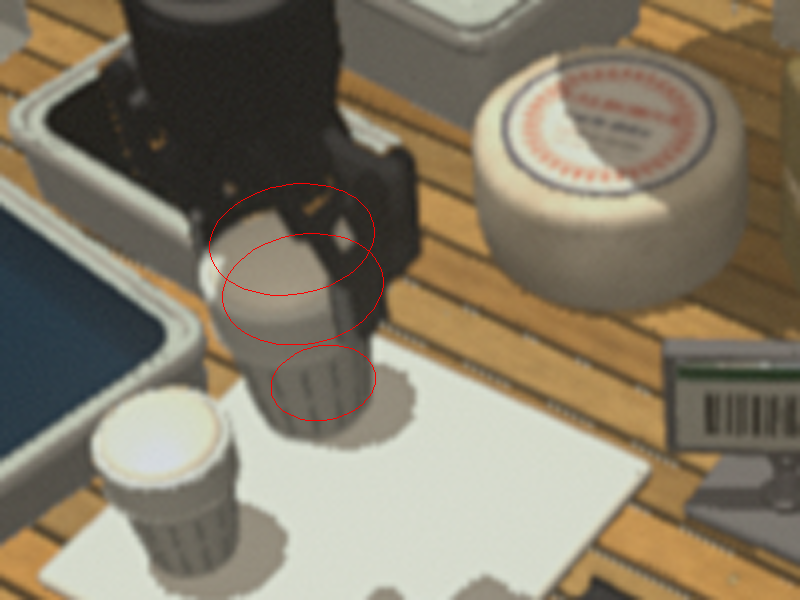

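Request:
carry_out(commands=[[[0,-1.5,0,0,0,0,55],[0,-3.5,0.1,0,0,0,55],[0,-5.5,0.1,0,0,0,55],[0,-7.5,0.1,0,0,0,55],[0,-9.0,0.1,0,0,0,55]]])

```text
t: 4.15
tcp_pos: [0.4533, -0.0562, 0.2385]
tool_rot: [0.0, 0.707, -0.0, 0.707]
force: [0.3, 0.1, -2.4]
finger_gap: 0.761
```

```bash
python3 go.py .458 -.078 .24 0
```

```text
t 4.15 tcp [ 0.4533 -0.0562  0.2385] F [ 0.34  0.08 -2.38] gap 0.761 q [-0.37  0.29  1.83 -0.    1.02 -1.94]
shift [-0.06  -0.873  0.19 ] turn [-0.009  0.002  0.006]
```

Request:
carry_out(commands=[[[0,-0.9,0.18,0,0,0,55],[0.5,-0.9,0.18,0,0,0,55],[1,-0.9,0.18,0,0,0,55],[1.5,-0.9,0.18,0,0,0,55],[1.5,-0.9,0.18,0,0,0,55]]])

```text
t: 4.65
tcp_pos: [0.4566, -0.0757, 0.1995]
tool_rot: [0.001, 0.709, 0.001, 0.706]
force: [-0.3, -0.9, -2.1]
finger_gap: 0.761
```

```bash
cat > look.py <<'E'
import sys
from h import *
# args: cupx cupy name  -- overlays held basket at tcp (dz .055) and cup model
cx,cy,name=float(sys.argv[1]),float(sys.argv[2]),sys.argv[3]
dz=float(sys.argv[4]) if len(sys.argv)>4 else .055
manip.snapshot("scene");S=cam("scene");s=manip.sense();p=s["tcp_pos"];print(s["t"],p.round(4),s["force"].round(2))
z0=p[2]-dz
print("cupfit",np.round(fit(S,CUP,cx,cy,.008),4))
P=[(pj(S,circ(p[0],p[1],z0+z,r)),(0,0,255)) for z,r in((0,.0225),(.057,.033),(.085,.033))]
P+=[(pj(S,circ(cx,cy,z,r)),(0,255,0)) for z,r in CUP]
u=pj(S,[[cx,cy,.1]])[0].astype(int);x0=min(max(u[0]-80,0),480);y0=max(u[1]-85,0)
crop(S[0],x0,y0,x0+160,y0+120,5,name,P)
E
python3 look.py .458 -.078 pics/s7.png;python3 go.py .458 -.078 .084 0
```

```text
4.75 [ 0.458  -0.0761  0.201 ] [-0.07 -0.04 -2.6 ]
cupfit [41.829   0.4595 -0.0745]
t 4.75 tcp [ 0.458  -0.0761  0.201 ] F [-0.07 -0.04 -2.6 ] gap 0.759 q [-0.41  0.36  1.86  0.    0.93 -1.98]
shift [ 4.679e+00 -7.800e-02  1.000e-03] turn [ 0.005 -0.008 -0.004]
```

View pics/s7.png

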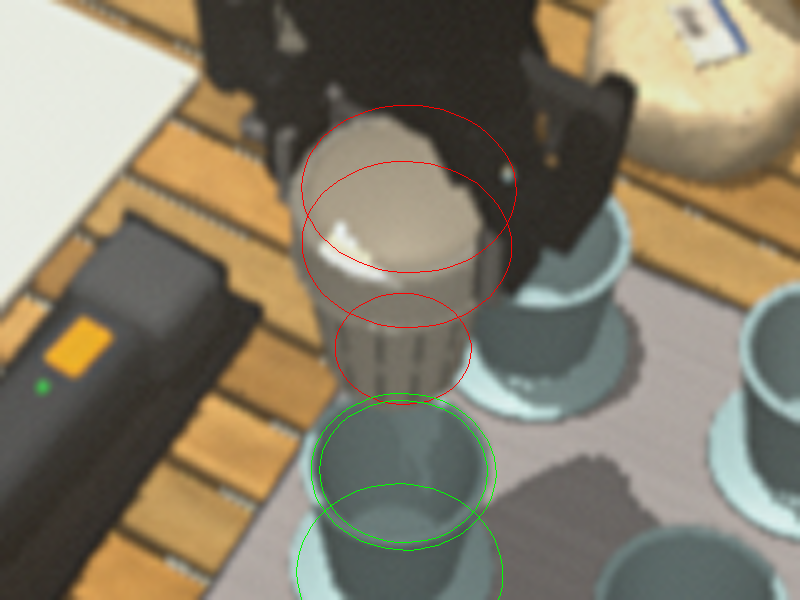

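Request:
carry_out(commands=[[[1,0,0,0,0,0,55],[2.2,0,0,0,0,0,55],[3.3,0,0,0,0,0,55],[4.0,0,0,0,0,0,55],[4.3,0,0,0,0,0,55]]])

```text
t: 5.25
tcp_pos: [0.4601, -0.0764, 0.0932]
tool_rot: [0.0, 0.706, -0.0, 0.708]
force: [2.6, 2.7, 1.2]
finger_gap: 0.754
```

```bash
python3 look.py .458 -.0775 pics/s8.png
```

```text
5.35 [ 0.4593 -0.0765  0.0936] [ 1.21 -0.3  -1.28]
cupfit [30.7492  0.461  -0.075 ]
```

View pics/s8.png

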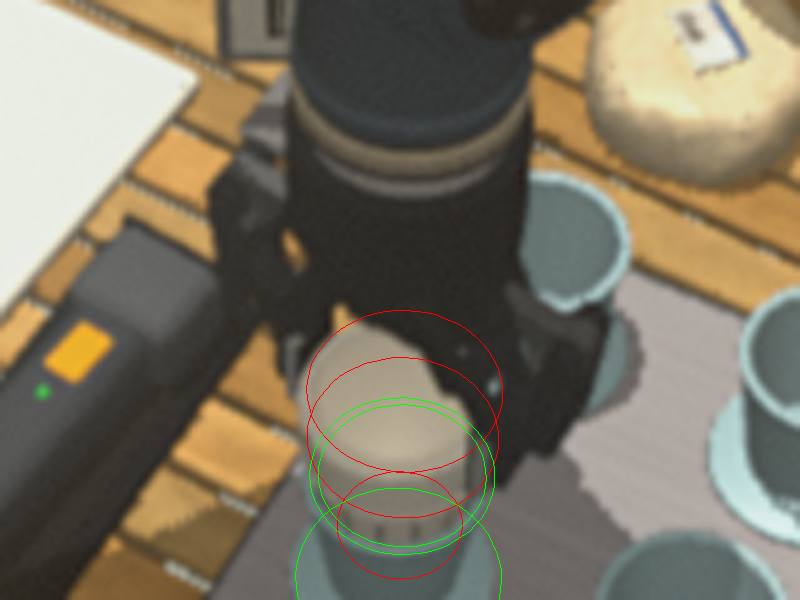

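Request:
carry_out(commands=[[[0.08,0,0,0,0,0,55],[0.14,0,0,0,0,0,55],[0.2,0,0,0,0,0,55],[0.24,0,0,0,0,0,55],[0.24,0,0,0,0,0,55]]])

```text
t: 5.85
tcp_pos: [0.4593, -0.0765, 0.088]
tool_rot: [-0.0, 0.706, -0.0, 0.708]
force: [3.1, 1.2, 1.2]
finger_gap: 0.757
```

```bash
python3 look.py .458 -.0775 pics/s9.png
```

```text
5.95 [ 0.4592 -0.0765  0.0879] [3.81 1.45 3.16]
cupfit [31.272   0.4605 -0.0745]
```

View pics/s9.png

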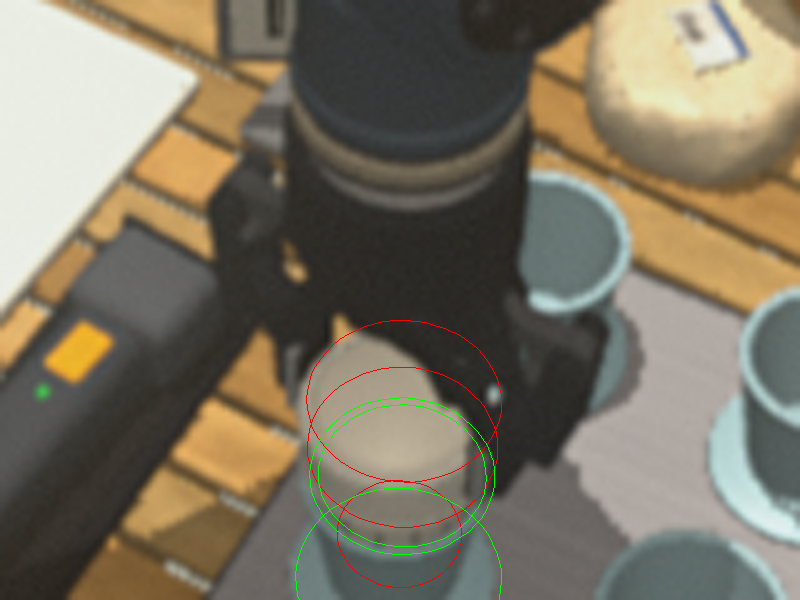

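Request:
carry_out(commands=[[[0,0.03,0.08,0,0,0,55],[0,0.03,0.08,0,0,0,55],[0,0.03,0.08,0,0,0,55],[0,0.03,0.08,0,0,0,55],[0,0.03,0.08,0,0,0,55]]])

```text
t: 6.45
tcp_pos: [0.4601, -0.0756, 0.0874]
tool_rot: [-0.0, 0.707, 0.0, 0.707]
force: [2.0, -1.7, -0.4]
finger_gap: 0.758
```

Request:
carry_out(commands=[[[0,-0.02,0.05,0,0,0,55],[0.05,-0.02,0.05,0,0,0,55],[0.1,-0.02,0.05,0,0,0,55],[0.12,-0.02,0.05,0,0,0,55],[0.12,-0.02,0.05,0,0,0,55]]])

```text
t: 6.95
tcp_pos: [0.461, -0.0759, 0.0843]
tool_rot: [-0.0, 0.708, 0.0, 0.707]
force: [-1.8, -1.2, -1.2]
finger_gap: 0.757
```

Request:
carry_out(commands=[[[0.03,0,0,0,0,0,55],[0.03,0,0,0,0,0,66],[0.03,0,0,0,0,0,70],[0.03,0,0,0,0,0,78],[0.03,0,0,0,0,0,85]]])

```text
t: 7.45
tcp_pos: [0.4618, -0.0759, 0.0839]
tool_rot: [-0.0, 0.707, 0.0, 0.707]
force: [-0.2, 0.2, -0.2]
finger_gap: 0.994
```

Request:
carry_out(commands=[[[0,0,0,0,0,0,85],[0,0,0,0,0,0,85],[-0.5,0,0,0,0,0,85],[-1.5,0,0,0,0,0,85],[-3,0,0,0,0,0,85]]])

```text
t: 7.95
tcp_pos: [0.4602, -0.0755, 0.1582]
tool_rot: [0.001, 0.709, 0.001, 0.705]
force: [1.2, -0.3, -0.3]
finger_gap: 0.995
```

```bash
python3 go.py .45 .285 .24 0
python3 - <<'E'
from h import *
S=cam("scene")
P=[(pj(S,circ(.46,-.0765,.028+z,r)),(0,0,255)) for z,r in((.057,.033),(.085,.033))]+[(pj(S,circ(.46,-.0765,.074,.0324)),(0,255,0))]
crop(S[0],240,220,400,340,5,"pics/s10.png",P)
E
```

```text
t 7.95 tcp [ 0.4602 -0.0755  0.1582] F [ 1.2  -0.25 -0.35] gap 0.995 q [-0.4   0.44  1.89  0.    0.82 -1.97]
shift [-3.241 14.425 -0.422] turn [ 0.002 -0.052 -0.023]
```

View pics/s10.png

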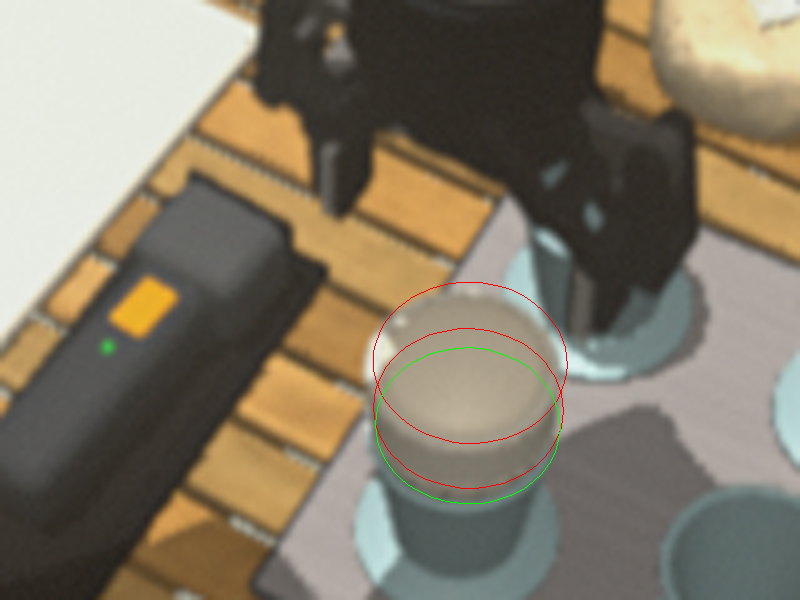

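Request:
carry_out(commands=[[[-1.8,0.3,0,0,0,0,85],[-2.2,2.2,-0.4,0,0,0,85],[-2.2,4.2,-0.4,0,0,0,85],[-2.2,6.2,-0.4,0,0,0,85],[-2.2,8.2,-0.4,0,0,0,85]]])

```text
t: 8.5
tcp_pos: [0.4513, 0.1307, 0.2141]
tool_rot: [0.0, 0.707, -0.0, 0.708]
force: [1.8, -0.5, 0.9]
finger_gap: 0.995
```

```bash
python3 go.py .451 .285 .2 0
```

```text
t 8.50 tcp [0.4513 0.1307 0.2141] F [ 1.75 -0.48  0.9 ] gap 0.995 q [ 0.04  0.35  1.83  0.    0.96 -1.53]
shift [ 0.566  6.172 -0.017] turn [-0.005  0.014 -0.001]
```

Request:
carry_out(commands=[[[0,2,0,0,0,0,85],[0,4,0,0,0,0,85],[0.3,5.6,0,0,0,0,85],[1.5,6.15,0,0,0,0,85],[2.5,6.15,0,0,0,0,85]]])

```text
t: 9.0
tcp_pos: [0.4514, 0.2855, 0.1507]
tool_rot: [-0.001, 0.706, 0.002, 0.708]
force: [0.4, -0.6, -1.1]
finger_gap: 0.991
```

```bash
python3 - <<'E'
from h import *
manip.snapshot("scene");S=cam("scene");p=manip.sense()["tcp_pos"];print(p)
b=fit(S,BAS,.45,.284,.008);print(b)
P=[(pj(S,circ(p[0],p[1],.01+z,r)),(0,0,255)) for z,r in((0,.0225),(.057,.033),(.085,.033))]
crop(S[0],100,150,260,270,5,"pics/s11.png",P)
E
python3 go.py .451 .285 .062 0
```

```text
[0.44858939 0.2824976  0.1482301 ]
(np.float32(31.895329), np.float64(0.451), np.float64(0.283))
t 9.10 tcp [0.4486 0.2825 0.1482] F [-0.64 -0.4  -0.64] gap 0.994 q [ 0.35  0.52  1.74 -0.    0.88 -1.22]
shift [3.448 0.109 0.122] turn [ 0.023 -0.083  0.031]
```

View pics/s11.png

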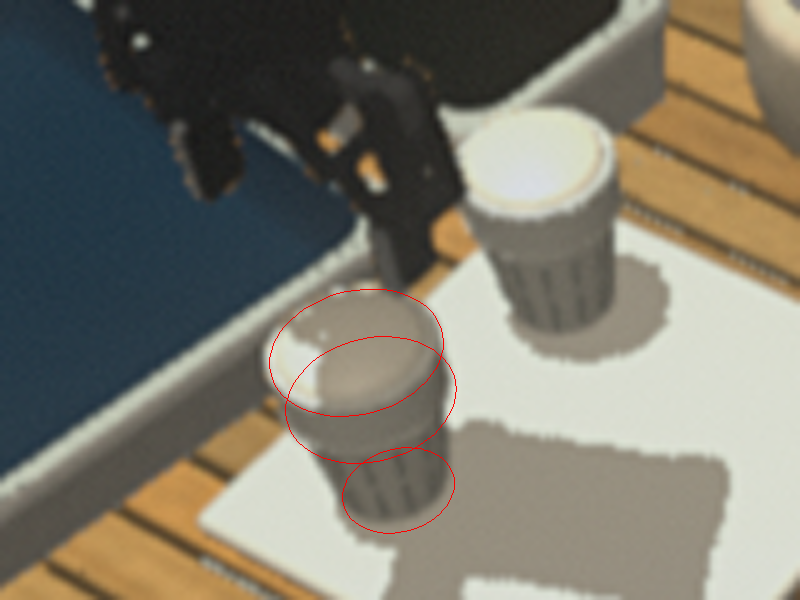

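Request:
carry_out(commands=[[[0.8,0.05,0.05,0,0,0,85],[1.8,0.05,0.05,0,0,0,85],[2.8,0.05,0.05,0,0,0,85],[3.3,0.05,0.05,0,0,0,85],[3.45,0.05,0.05,0,0,0,85]]])

```text
t: 9.6
tcp_pos: [0.4526, 0.2835, 0.0646]
tool_rot: [-0.0, 0.708, -0.0, 0.707]
force: [0.1, -1.2, -0.3]
finger_gap: 0.998
```

Request:
carry_out(commands=[[[0,0,0,0,0,0,75],[0,0,0,0,0,0,66],[0,0,0,0,0,0,55],[0,0,0,0,0,0,55],[0,0,0,0,0,0,55]]], force=40)

```text
t: 10.1
tcp_pos: [0.4537, 0.2844, 0.0665]
tool_rot: [0.0, 0.706, 0.001, 0.708]
force: [-1.1, 0.3, 6.5]
finger_gap: 0.755
```

Request:
carry_out(commands=[[[0,0,0,0,0,0,55],[0,0,0,0,0,0,55],[0,0,0,0,0,0,55],[0,0,0,0,0,0,55],[0,0,0,0,0,0,55]]])

```text
t: 10.6
tcp_pos: [0.4537, 0.2844, 0.0665]
tool_rot: [0.0, 0.706, 0.001, 0.708]
force: [-0.3, 0.4, 6.7]
finger_gap: 0.755
```

Run:
```python
from h import *
S=cam("scene");p=manip.sense()["tcp_pos"];print(p)
P=[(pj(S,circ(p[0],p[1],.01+z,r)),(0,0,255)) for z,r in((0,.0225),(.057,.033),(.085,.033))]
crop(S[0],100,150,260,270,5,"pics/s12.png",P)
```

```text
[0.453718   0.28436931 0.06652136]
```

View pics/s12.png

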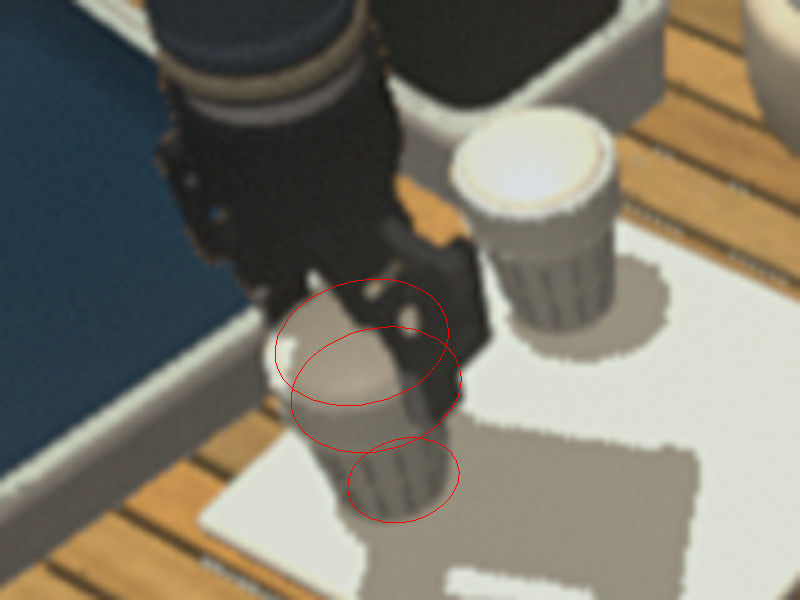

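Request:
carry_out(commands=[[[-0.5,0,0,0,0,0,55],[-1.5,0,0,0,0,0,55],[-3.2,0,0,0,0,0,55],[-5.2,0,0,0,0,0,55],[-7.0,0,0,0,0,0,55]]])

```text
t: 11.15
tcp_pos: [0.4523, 0.2838, 0.2426]
tool_rot: [-0.0, 0.707, 0.0, 0.707]
force: [1.5, 0.3, -2.3]
finger_gap: 0.752
```

```bash
python3 go.py .577 -.07 .24 0
```

```text
t 11.15 tcp [0.4523 0.2838 0.2426] F [ 1.49  0.34 -2.31] gap 0.752 q [ 0.35  0.39  1.65 -0.    1.1  -1.22]
shift [  0.106 -14.155   4.983] turn [ 0.005  0.004 -0.001]
```

Request:
carry_out(commands=[[[0,-1.2,0.4,0,0,0,55],[0,-3,1,0,0,0,55],[0,-4.8,1.7,0,0,0,55],[0,-6.6,2.3,0,0,0,55],[0,-8.4,3.0,0,0,0,55]]])

```text
t: 11.65
tcp_pos: [0.5273, 0.0725, 0.2408]
tool_rot: [-0.0, 0.707, 0.0, 0.707]
force: [1.0, -0.4, -1.2]
finger_gap: 0.76
```

Request:
carry_out(commands=[[[0,-1.8,0.6,0,0,0,55],[0,-3.6,1.2,0,0,0,55],[0,-5.0,1.7,0,0,0,55],[0,-5.75,2,0,0,0,55],[0,-5.75,2,0,0,0,55]]])

```text
t: 12.15
tcp_pos: [0.5787, -0.0722, 0.2403]
tool_rot: [0.001, 0.707, -0.001, 0.708]
force: [-0.6, 0.1, -1.5]
finger_gap: 0.758
```

```bash
python3 - <<'E'
import re
t=open('look.py').read()
t=t.replace('p=s["tcp_pos"];','p=s["tcp_pos"]+np.array([float(a) for a in (sys.argv[5:7] or [0,0])]+[0]);')
open('look.py','w').write(t)
E
python3 look.py .572 -.071 pics/s13.png .0565; python3 go.py .577 -.07 .2 0
```

```text
12.25 [ 0.577  -0.0689  0.2399] [-0.06  0.18 -2.28]
cupfit [44.668   0.5735 -0.0715]
t 12.25 tcp [ 0.577  -0.0689  0.2399] F [-0.06  0.18 -2.28] gap 0.761 q [-0.31  0.46  1.53  0.    1.15 -1.88]
shift [ 1.597e+00 -4.800e-02  1.000e-03] turn [ 0.    -0.018 -0.016]
```

View pics/s13.png

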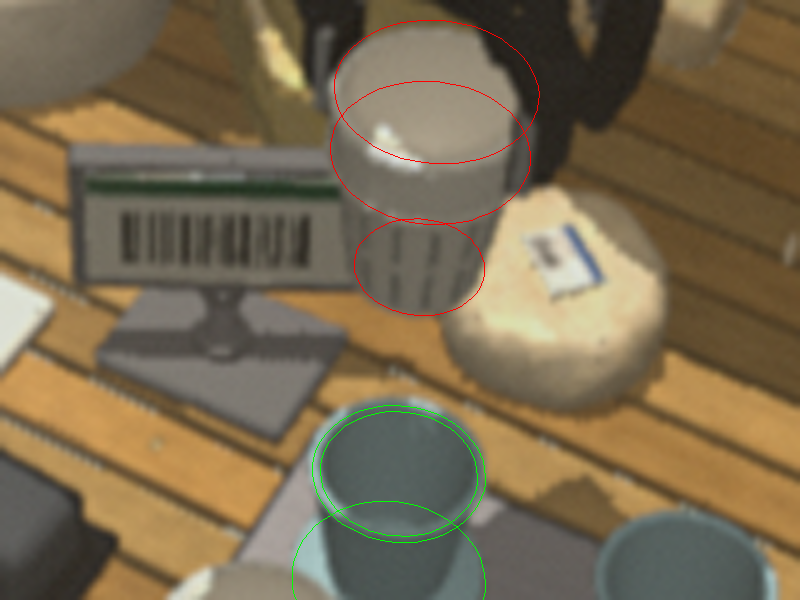

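Request:
carry_out(commands=[[[1,-0.08,-0.1,0,0,0,55],[2.5,-0.08,-0.1,0,0,0,55],[4.0,-0.08,-0.1,0,0,0,55],[5.2,-0.08,-0.1,0,0,0,55],[5.6,-0.08,-0.1,0,0,0,55]]])

```text
t: 12.75
tcp_pos: [0.5746, -0.0694, 0.0981]
tool_rot: [-0.0, 0.708, 0.001, 0.706]
force: [2.8, -0.8, 2.1]
finger_gap: 0.758
```

```bash
python3 look.py .5735 -.070 pics/s14.png .0565
```

```text
12.85 [ 0.5751 -0.0701  0.0995] [-0.01  0.85 -0.73]
cupfit [27.4462  0.573  -0.068 ]
```

View pics/s14.png

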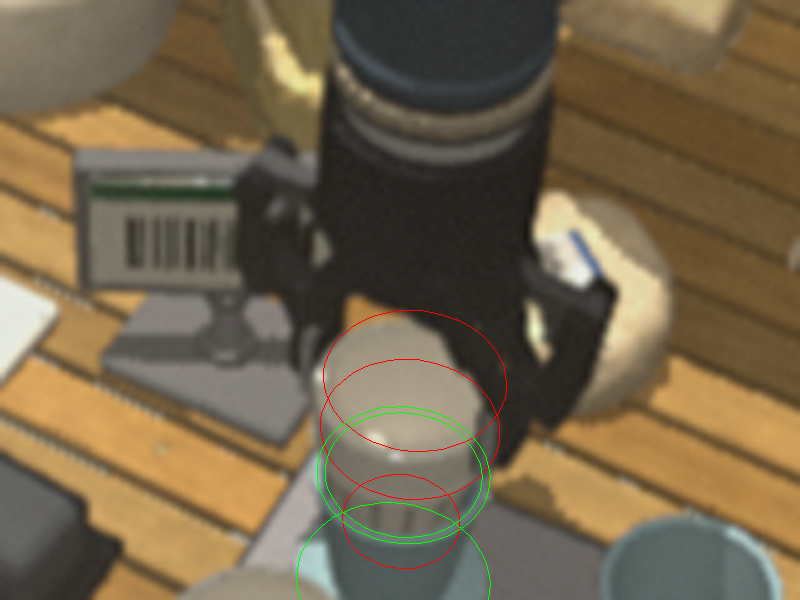

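Request:
carry_out(commands=[[[0.1,0,0,0,0,0,55],[0.2,0,0,0,0,0,55],[0.3,0,0,0,0,0,55],[0.36,0,0,0,0,0,55],[0.36,0,0,0,0,0,55]]])

```text
t: 13.35
tcp_pos: [0.5761, -0.0717, 0.0917]
tool_rot: [-0.0, 0.706, 0.0, 0.708]
force: [1.2, 2.7, 1.4]
finger_gap: 0.759
```

Request:
carry_out(commands=[[[0,0.07,0.02,0,0,0,55],[0,0.07,0.02,0,0,0,55],[0.05,0.07,0.02,0,0,0,55],[0.1,0.07,0.02,0,0,0,55],[0.1,0.07,0.02,0,0,0,55]]])

```text
t: 13.85
tcp_pos: [0.5761, -0.0701, 0.0884]
tool_rot: [-0.0, 0.707, 0.0, 0.707]
force: [2.2, 0.2, -0.6]
finger_gap: 0.758
```

Request:
carry_out(commands=[[[0,0,0.06,0,0,0,55],[0.03,0,0.06,0,0,0,55],[0.06,0,0.06,0,0,0,55],[0.1,0,0.06,0,0,0,55],[0.1,0,0.06,0,0,0,55]]])

```text
t: 14.35
tcp_pos: [0.577, -0.07, 0.0858]
tool_rot: [-0.0, 0.707, 0.0, 0.707]
force: [-0.9, 0.1, -3.0]
finger_gap: 0.764
```

Request:
carry_out(commands=[[[0.03,0,0,0,0,0,55],[0.03,0,0,0,0,0,66],[0.03,0,0,0,0,0,70],[0.03,0,0,0,0,0,78],[0.03,0,0,0,0,0,85]]])

```text
t: 14.85
tcp_pos: [0.5775, -0.0699, 0.0855]
tool_rot: [-0.0, 0.707, 0.0, 0.707]
force: [0.0, 0.2, 0.1]
finger_gap: 0.992
```

Request:
carry_out(commands=[[[0,0,0,0,0,0,85],[0,0,0,0,0,0,85],[-0.5,0,0,0,0,0,85],[-2,0,0,0,0,0,85],[-4,0,0,0,0,0,85]]])

```text
t: 15.35
tcp_pos: [0.5757, -0.0695, 0.1849]
tool_rot: [0.001, 0.709, 0.001, 0.705]
force: [1.8, 0.2, 0.0]
finger_gap: 0.992
```

```bash
python3 go.py .567 .288 .24 0; python3 look.py .5735 -.07 pics/s15.png .0565 .1 .1
```

```text
t 15.35 tcp [ 0.5757 -0.0695  0.1849] F [1.75 0.17 0.01] gap 0.992 q [-0.31  0.53  1.59  0.    1.03 -1.88]
shift [-2.178 14.304 -0.355] turn [ 0.003 -0.062 -0.02 ]
15.45 [0.6822 0.0287 0.1929] [ 1.23 -0.28  0.83]
cupfit [27.4874  0.571  -0.0715]
```

View pics/s15.png

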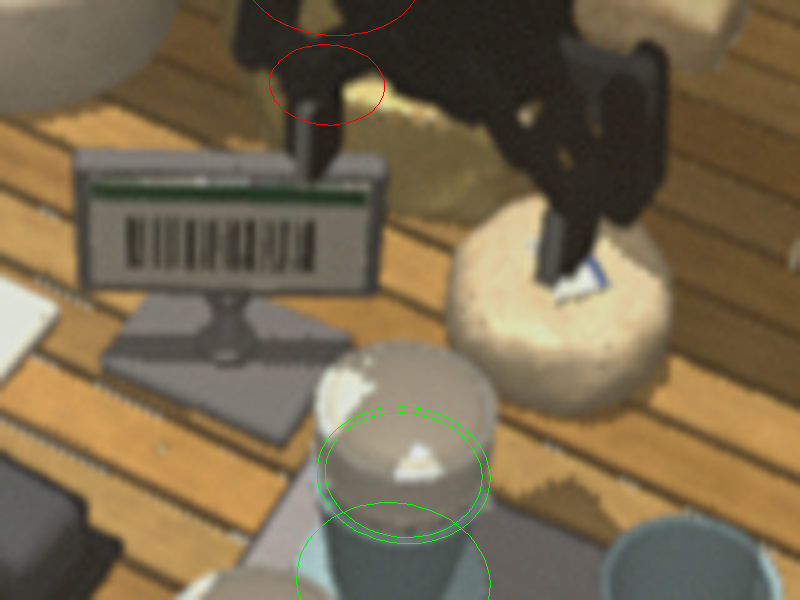

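Basket sits upright in cup c0 (collar at about crop 405,430, clear of the rim). On to the third basket.

Request:
carry_out(commands=[[[-1,1.5,0,0,0,0,85],[-1,3.4,-0.1,0,0,0,85],[-1,5.3,-0.2,0,0,0,85],[-1,7.2,-0.3,0,0,0,85],[-1,9,-0.35,0,0,0,85]]])

```text
t: 15.95
tcp_pos: [0.5679, 0.1569, 0.2109]
tool_rot: [-0.0, 0.707, 0.0, 0.707]
force: [1.3, -0.7, -0.3]
finger_gap: 0.995
```

```bash
python3 go.py .567 .288 .16 0
```

```text
t 15.95 tcp [0.5679 0.1569 0.2109] F [ 1.33 -0.69 -0.31] gap 0.995 q [ 0.08  0.5   1.55  0.    1.09 -1.49]
shift [ 2.035  5.242 -0.036] turn [ 0.004  0.005 -0.002]
```

Request:
carry_out(commands=[[[0,1.8,0,0,0,0,85],[0,3.6,0,0,0,0,85],[0.5,4.9,-0.04,0,0,0,85],[1.5,5.2,-0.04,0,0,0,85],[2.0,5.2,-0.04,0,0,0,85]]])

```text
t: 16.45
tcp_pos: [0.5659, 0.2865, 0.1588]
tool_rot: [-0.001, 0.708, 0.001, 0.706]
force: [0.6, -0.1, -0.3]
finger_gap: 0.999
```

```bash
python3 - <<'E'
from h import *
manip.snapshot("scene");S=cam("scene");p=manip.sense()["tcp_pos"];print(p)
P=[(pj(S,circ(p[0],p[1],.01+z,r)),(0,0,255)) for z,r in((0,.0225),(.057,.033),(.085,.033))]
crop(S[0],130,120,290,240,5,"pics/s16.png",P)
E
python3 go.py .567 .287 .0635 0
```

```text
[0.56562503 0.28421563 0.15812212]
t 16.55 tcp [0.5656 0.2842 0.1581] F [ 0.15  0.13 -0.6 ] gap 0.996 q [ 0.29  0.63  1.47 -0.    1.05 -1.28]
shift [3.784 0.119 0.075] turn [ 0.009 -0.059  0.022]
```

View pics/s16.png

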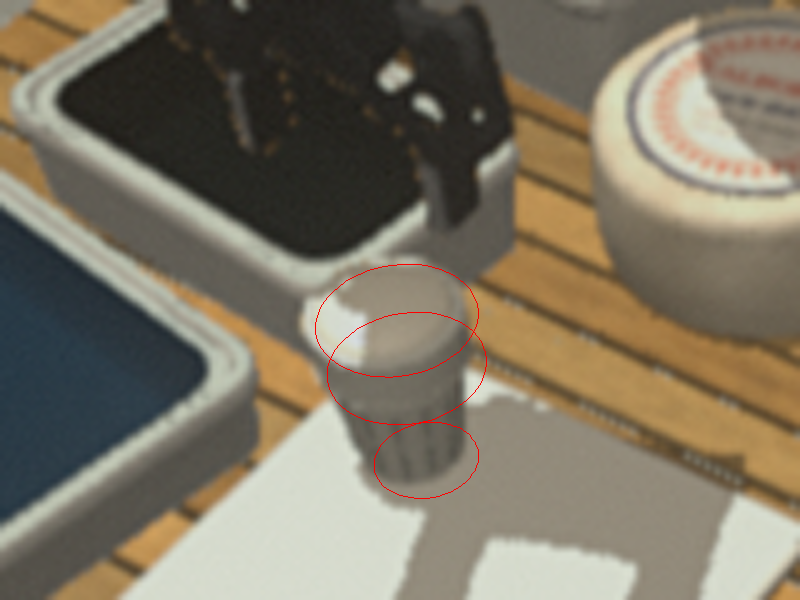

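Request:
carry_out(commands=[[[0.5,0.15,0.05,0,0,0,85],[1.6,0.15,0.05,0,0,0,85],[2.8,0.15,0.05,0,0,0,85],[3.5,0.15,0.05,0,0,0,85],[3.75,0.15,0.05,0,0,0,85]]])

```text
t: 17.05
tcp_pos: [0.5683, 0.2875, 0.0648]
tool_rot: [0.0, 0.708, -0.001, 0.706]
force: [-0.1, -0.2, -0.4]
finger_gap: 0.998
```

Request:
carry_out(commands=[[[0,0,0,0,0,0,75],[0,0,0,0,0,0,66],[0,0,0,0,0,0,55],[0,0,0,0,0,0,55],[0,0,0,0,0,0,55]]], force=40)

```text
t: 17.55
tcp_pos: [0.5699, 0.2889, 0.068]
tool_rot: [-0.0, 0.706, 0.0, 0.708]
force: [-0.3, 0.3, 3.8]
finger_gap: 0.76
```

Request:
carry_out(commands=[[[0,0,0,0,0,0,55],[0,0,0,0,0,0,55],[0,0,0,0,0,0,55],[0,0,0,0,0,0,55],[0,0,0,0,0,0,55]]])

```text
t: 18.05
tcp_pos: [0.5699, 0.289, 0.0679]
tool_rot: [-0.0, 0.706, 0.0, 0.708]
force: [0.4, -0.2, 6.1]
finger_gap: 0.761
```

Request:
carry_out(commands=[[[-0.5,0,0,0,0,0,55],[-1.5,0,0,0,0,0,55],[-3.2,0,0,0,0,0,55],[-5.2,0,0,0,0,0,55],[-7.0,0,0,0,0,0,55]]])

```text
t: 18.55
tcp_pos: [0.568, 0.2888, 0.2435]
tool_rot: [-0.0, 0.707, 0.0, 0.707]
force: [1.4, 0.9, -1.4]
finger_gap: 0.757
```

```bash
python3 go.py .466 -.191 .24 0
python3 - <<'E'
from h import *
S=cam("scene");crop(S[0],130,60,450,300,2.5,"pics/s17.png")
crop(S[0],270,200,470,350,4,"pics/s17b.png",[(pj(S,circ(x,y,z,r)),(0,255,0)) for x,y in((.582,-.1875),(.4615,-.192)) for z,r in CUP])
for x,y in((.582,-.1875),(.4615,-.192)):print(fit(S,CUP,x,y))
E
```

```text
t 18.55 tcp [0.568  0.2888 0.2435] F [ 1.4   0.92 -1.38] gap 0.757 q [ 0.3   0.53  1.39  0.    1.22 -1.28]
shift [  0.144 -19.189  -4.088] turn [ 0.005 -0.012 -0.   ]
(np.float32(53.68814), np.float64(0.5819999999999997), np.float64(-0.1875))
(np.float32(54.39066), np.float64(0.4605), np.float64(-0.1925))
```

View pics/s17.png

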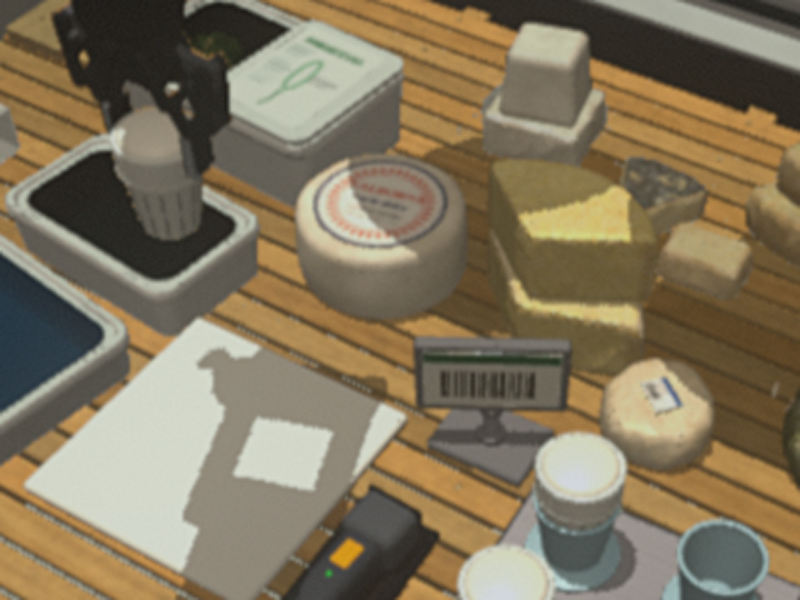

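View pics/s17b.png

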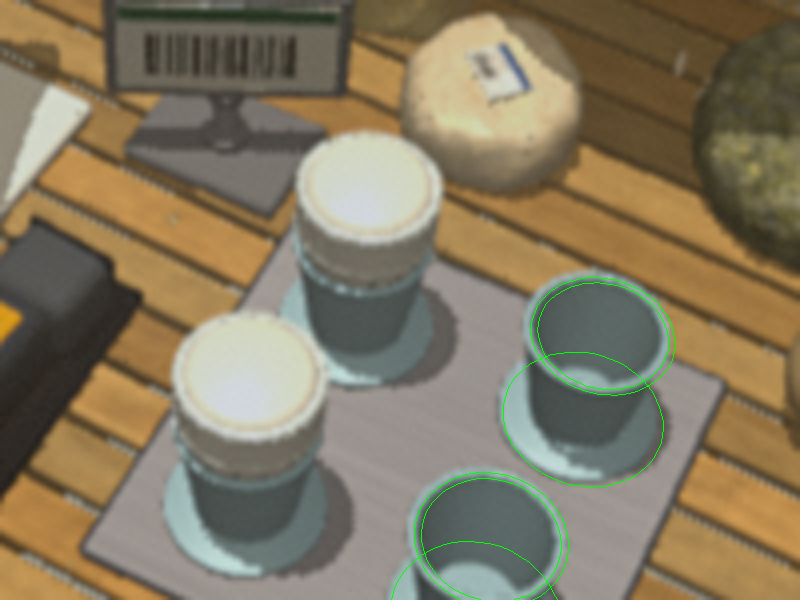

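Request:
carry_out(commands=[[[0,-1.2,-0.3,0,0,0,55],[0,-3,-0.6,0,0,0,55],[0,-4.8,-1,0,0,0,55],[0,-6.6,-1.4,0,0,0,55],[0,-8.4,-1.8,0,0,0,55]]])

```text
t: 19.1
tcp_pos: [0.5225, 0.0775, 0.2415]
tool_rot: [-0.0, 0.707, 0.0, 0.707]
force: [0.7, -0.2, -1.2]
finger_gap: 0.757
```

Request:
carry_out(commands=[[[0,-1.8,-0.4,0,0,0,55],[0,-3.6,-0.8,0,0,0,55],[0,-5.4,-1.2,0,0,0,55],[0,-7.2,-1.6,0,0,0,55],[0,-8.8,-2,0,0,0,55]]])

```text
t: 19.6
tcp_pos: [0.4729, -0.1429, 0.2416]
tool_rot: [0.0, 0.707, 0.0, 0.707]
force: [1.1, 0.0, -1.3]
finger_gap: 0.757
```

```bash
python3 go.py .4645 -.1905 .21 0
```

```text
t 19.60 tcp [ 0.4729 -0.1429  0.2416] F [ 1.11  0.   -1.25] gap 0.757 q [-0.52  0.34  1.74  0.    1.06 -2.09]
shift [ 1.265 -1.905 -0.335] turn [-0.001 -0.002 -0.003]
```

Request:
carry_out(commands=[[[0,-1.2,-0.3,0,0,0,55],[0.2,-1.9,-0.34,0,0,0,55],[0.8,-1.9,-0.34,0,0,0,55],[1.2,-1.9,-0.34,0,0,0,55],[1.2,-1.9,-0.34,0,0,0,55]]])

```text
t: 20.1
tcp_pos: [0.464, -0.1876, 0.21]
tool_rot: [0.001, 0.708, 0.001, 0.706]
force: [-0.3, -0.1, -1.3]
finger_gap: 0.758
```

```bash
python3 look.py .4605 -.1925 pics/s18.png .058;python3 go.py .4645 -.1905 .098 0
```

```text
20.2 [ 0.4653 -0.188   0.2114] [-0.1  -0.23 -1.25]
cupfit [48.5962  0.462  -0.19  ]
t 20.20 tcp [ 0.4653 -0.188   0.2114] F [-0.1  -0.23 -1.25] gap 0.756 q [-0.61  0.39  1.76  0.    0.99 -2.18]
shift [ 4.536 -0.102 -0.027] turn [ 0.015 -0.009 -0.008]
```

View pics/s18.png

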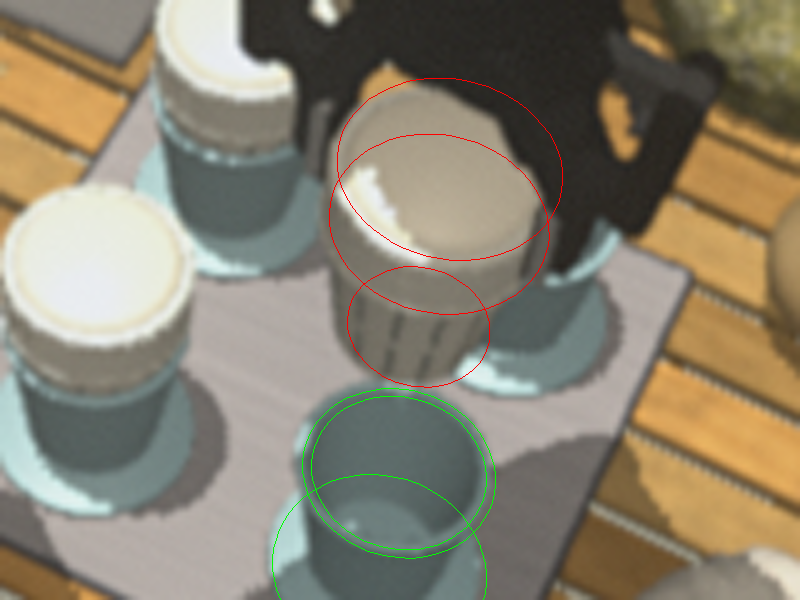

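Request:
carry_out(commands=[[[0.6,-0.15,-0.05,0,0,0,55],[1.8,-0.15,-0.05,0,0,0,55],[3.0,-0.15,-0.05,0,0,0,55],[4.1,-0.15,-0.05,0,0,0,55],[4.45,-0.15,-0.05,0,0,0,55]]])

```text
t: 20.7
tcp_pos: [0.4635, -0.1914, 0.0987]
tool_rot: [0.0, 0.708, 0.001, 0.706]
force: [0.3, 0.8, -1.0]
finger_gap: 0.76
```

```bash
python3 look.py .4605 -.1925 pics/s19.png .058
```

```text
20.8 [ 0.4641 -0.192   0.0998] [ 0.42  0.83 -1.27]
cupfit [33.4731  0.462  -0.1895]
```

View pics/s19.png

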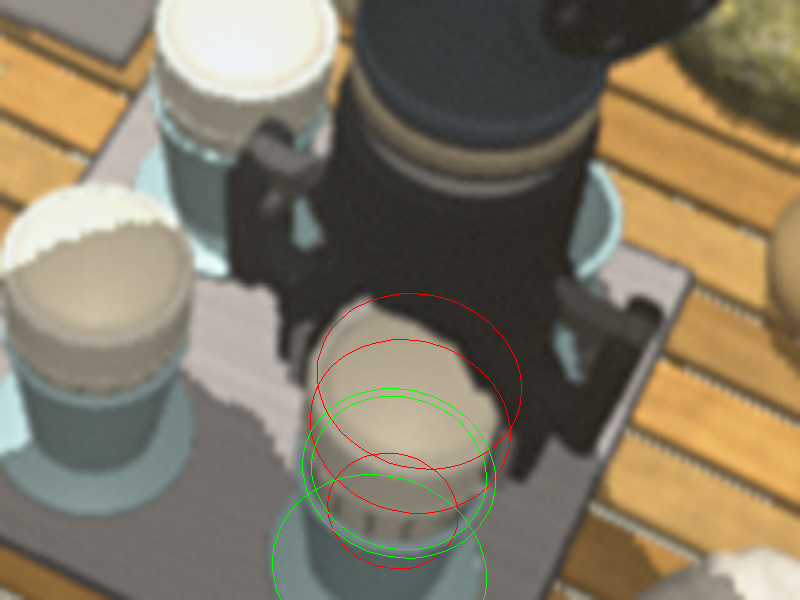

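Request:
carry_out(commands=[[[0.1,0,0,0,0,0,55],[0.2,0,0,0,0,0,55],[0.3,0,0,0,0,0,55],[0.34,0,0,0,0,0,55],[0.34,0,0,0,0,0,55]]])

```text
t: 21.3
tcp_pos: [0.4645, -0.1926, 0.0921]
tool_rot: [-0.0, 0.707, -0.0, 0.707]
force: [0.0, 1.2, -0.3]
finger_gap: 0.763
```

Request:
carry_out(commands=[[[0,0.04,0,0,0,0,55],[0.05,0.04,0,0,0,0,55],[0.1,0.04,0,0,0,0,55],[0.15,0.04,0,0,0,0,55],[0.15,0.04,0,0,0,0,55]]])

```text
t: 21.8
tcp_pos: [0.4645, -0.1917, 0.088]
tool_rot: [-0.0, 0.707, 0.0, 0.707]
force: [1.8, -0.4, -2.2]
finger_gap: 0.758
```

Request:
carry_out(commands=[[[0,0,0.04,0,0,0,55],[0.04,0,0.04,0,0,0,55],[0.04,0,0.04,0,0,0,66],[0.04,0,0.04,0,0,0,75],[0.04,0,0.04,0,0,0,85]]])

```text
t: 22.3
tcp_pos: [0.4651, -0.1912, 0.087]
tool_rot: [0.0, 0.707, 0.0, 0.707]
force: [0.9, -1.3, -1.1]
finger_gap: 0.992
```

Request:
carry_out(commands=[[[0,0,0,0,0,0,85],[0,0,0,0,0,0,85],[-0.5,0,0,0,0,0,85],[-2,0,0,0,0,0,85],[-4,0,0,0,0,0,85]]])

```text
t: 22.8
tcp_pos: [0.4636, -0.1905, 0.1862]
tool_rot: [0.001, 0.709, 0.001, 0.705]
force: [-0.1, -0.6, -1.0]
finger_gap: 0.995
```

```bash
python3 go.py .46 .0 .25 -1.08
```

```text
t 22.80 tcp [ 0.4636 -0.1905  0.1862] F [-0.09 -0.55 -0.96] gap 0.995 q [-0.61  0.43  1.78  0.    0.94 -2.18]
shift [-2.524  7.628 -0.157] turn [ 1.2378e+01 -7.7000e-02 -7.0000e-03]
```

Request:
carry_out(commands=[[[-1.5,0,0,0,0,0,85],[-2.5,1.5,0,2,-0.08,0,85],[-2.5,3.3,0,4,-0.08,0,85],[-2.5,5,0,6,-0.08,0,85],[-2.5,7,0,8,-0.08,0,85]]])

```text
t: 23.3
tcp_pos: [0.4652, -0.0259, 0.25]
tool_rot: [0.197, 0.676, -0.196, 0.682]
force: [0.7, 0.2, 0.4]
finger_gap: 0.99
```

```bash
python3 - <<'E'
from h import *
S=cam("scene");T=cam("top")
crop(S[0],180,170,460,380,2.85,"pics/s20.png")
crop(T[0],250,150,450,300,4,"pics/t20.png")
E
python3 go.py .6 .02 .25 -1.08
```

```text
t 23.40 tcp [ 0.4638 -0.0225  0.2495] F [ 0.   -0.59 -1.08] gap 0.996 q [-0.29  0.28  1.8   0.    1.05 -1.31]
shift [0.008 4.308 3.744] turn [ 6.041  0.035 -0.045]
```

View pics/s20.png

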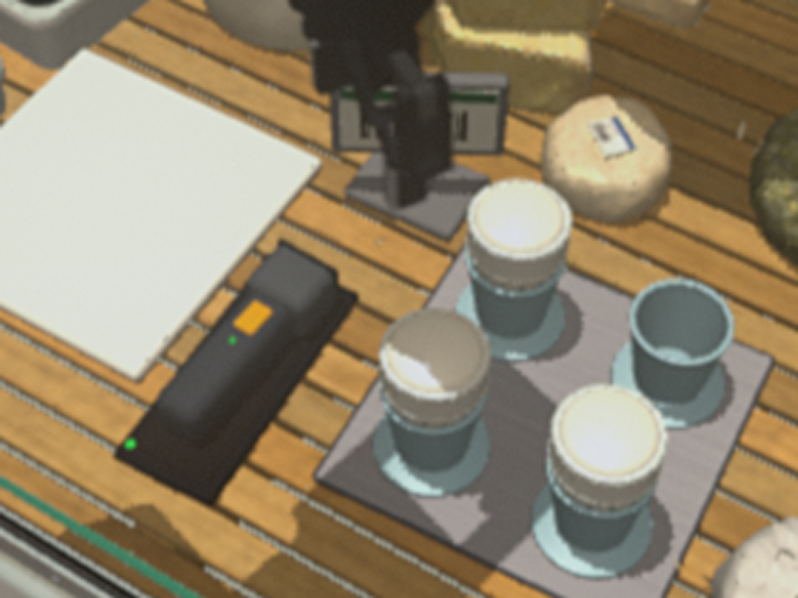

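View pics/t20.png

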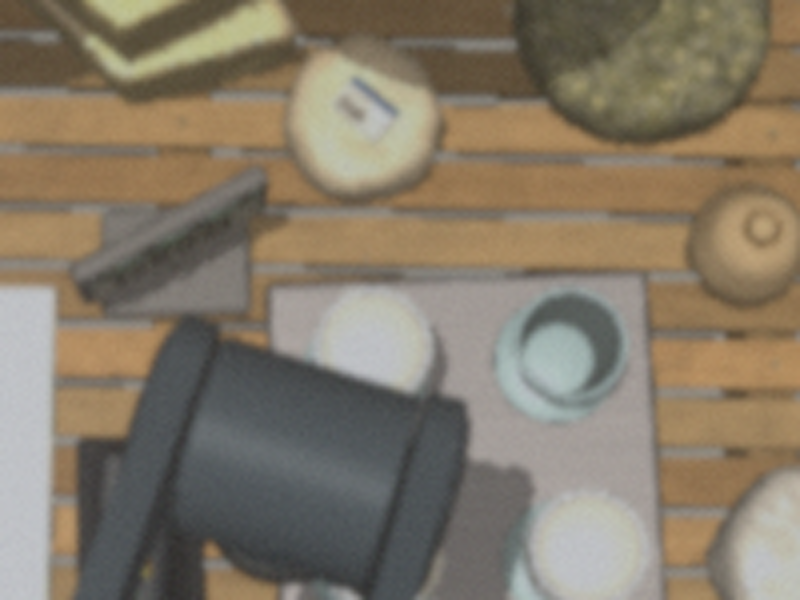

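Run:
```python
from h import *
S=cam("scene");T=cam("top")
t=lambda u,v,z:bp(T,(u/4+250,v/4+150),z).round(4)
print("topc",t(170,225,.122),"ends",t(80,274,.122),t(261,176,.122))
a,b=t(80,274,.122),t(261,176,.122);print("ang",np.arctan2(-(a-b)[0],(a-b)[1]),np.linalg.norm(a-b))
print("foot front",t(108,315,.01),t(248,311,.01),"right back",t(250,203,.01))
a,b=t(108,315,.01),t(248,311,.01);print("footyaw",np.arctan2(-(a-b)[0],(a-b)[1]))
print("scene topc",bp(S,(327.2,196.6),.122), bp(S,(296,196),.122),bp(S,(358.4,197),.122))
crop(S[0],270,150,390,240,6.6,"pics/s21.png")
```

```text
topc [0.6396 0.0437 0.122 ] ends [0.611  0.0931 0.122 ] [ 0.6685 -0.0066  0.122 ]
ang 0.5231335917656603 0.11509274521011305
foot front [0.607  0.0842 0.01  ] [ 0.6109 -0.      0.01  ] right back [ 6.774e-01 -1.000e-04  1.000e-02]
footyaw 0.04628520885312098
scene topc [0.63917188 0.04502286 0.122     ] [0.60841761 0.09734896 0.122     ] [ 0.67038223 -0.00701023  0.122     ]
```

View pics/s21.png

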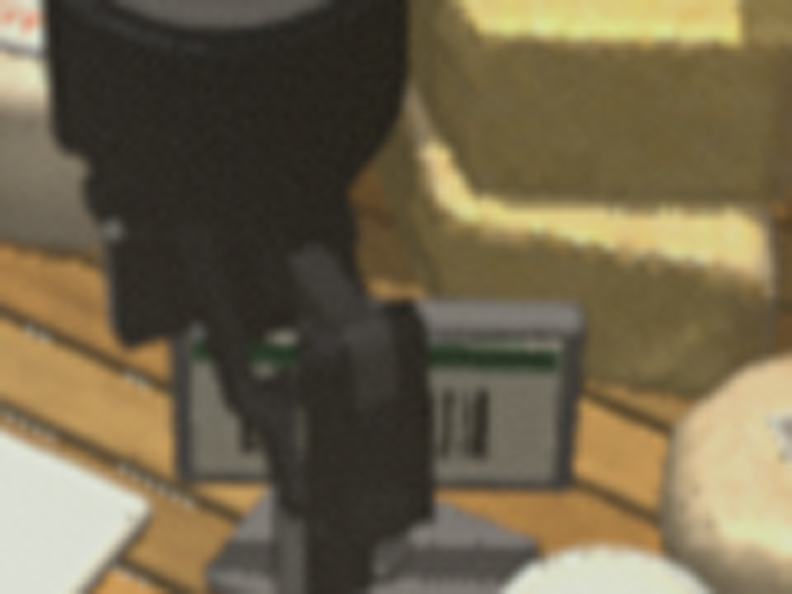

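```bash
python3 go.py .6395 .044 .2 -1.05
```

```text
t 23.50 tcp [ 0.4653 -0.0265  0.2497] F [-0.66 -0.42  0.75] gap 0.996 q [-0.3   0.29  1.8  -0.    1.05 -1.31]
shift [2.026 6.053 4.436] turn [ 5.699  0.075 -0.037]
```

Request:
carry_out(commands=[[[0.5,1.2,0.9,1.5,0,0,60],[1,2.6,1.8,3,0,0,45],[1.5,4.2,3,4.4,0,0,45],[2,5.6,4.1,5.7,0,0,45],[2.03,6.05,4.44,5.7,0.05,0,45]]])

```text
t: 24.0
tcp_pos: [0.6437, 0.0417, 0.1973]
tool_rot: [0.357, 0.61, -0.355, 0.612]
force: [-0.8, -0.5, -1.1]
finger_gap: 0.529
```

```bash
python3 - <<'E'
from h import *
manip.snapshot("scene");S=cam("scene");T=cam("top")
crop(S[0],250,120,410,240,5,"pics/s22.png")
crop(T[0],230,130,390,250,5,"pics/t22.png")
E
python3 go.py .6395 .044 .097 -1.05
```

```text
t 24.15 tcp [0.6404 0.0409 0.1987] F [-0.55 -0.18  0.22] gap 0.525 q [-0.11  0.58  1.42  0.    1.13 -0.63]
shift [ 4.069  0.02  -0.128] turn [-0.051  0.005 -0.027]
```

View pics/s22.png

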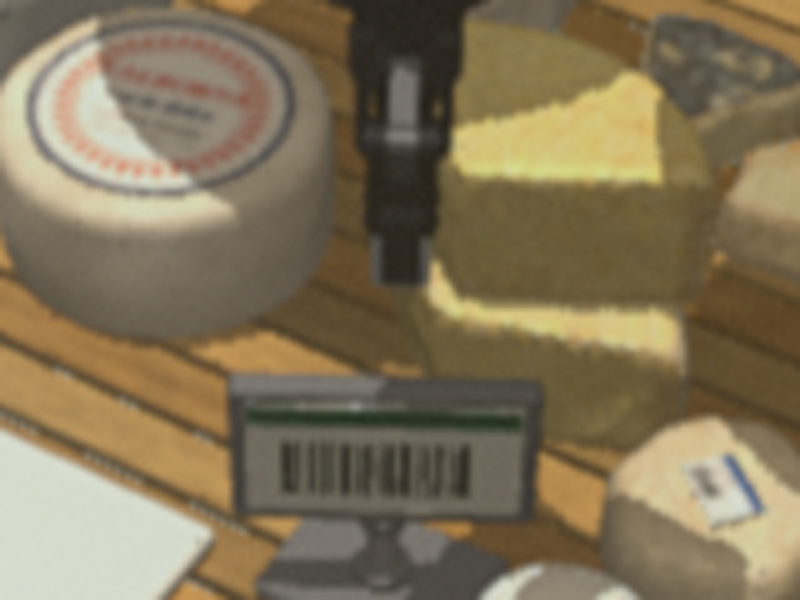

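View pics/t22.png

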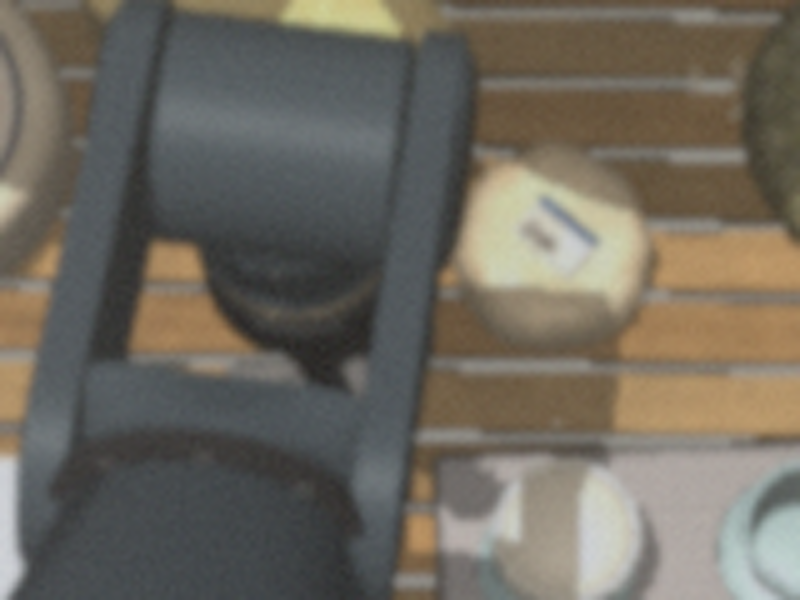

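Request:
carry_out(commands=[[[0.8,0,-0.1,0,0,0,45],[1.8,0,-0.1,0,0,0,45],[2.8,0,-0.1,0,0,0,45],[3.6,0,-0.1,0,0,0,45],[3.9,0,-0.1,0,0,0,45]]])

```text
t: 24.65
tcp_pos: [0.6364, 0.0433, 0.1007]
tool_rot: [0.356, 0.612, -0.356, 0.61]
force: [-0.3, 0.1, 0.9]
finger_gap: 0.522
```

```bash
python3 - <<'E'
from h import *
manip.snapshot("scene");S=cam("scene")
crop(S[0],250,120,410,240,5,"pics/s23.png")
E
python3 go.py .6395 .044 .1 -1.05
```

```text
t 24.75 tcp [0.6376 0.0436 0.1017] F [ 0.34 -0.27  0.72] gap 0.526 q [-0.11  0.7   1.5   0.    0.94 -0.62]
shift [0.07  0.073 0.024] turn [-0.06  -0.008 -0.016]
```

View pics/s23.png

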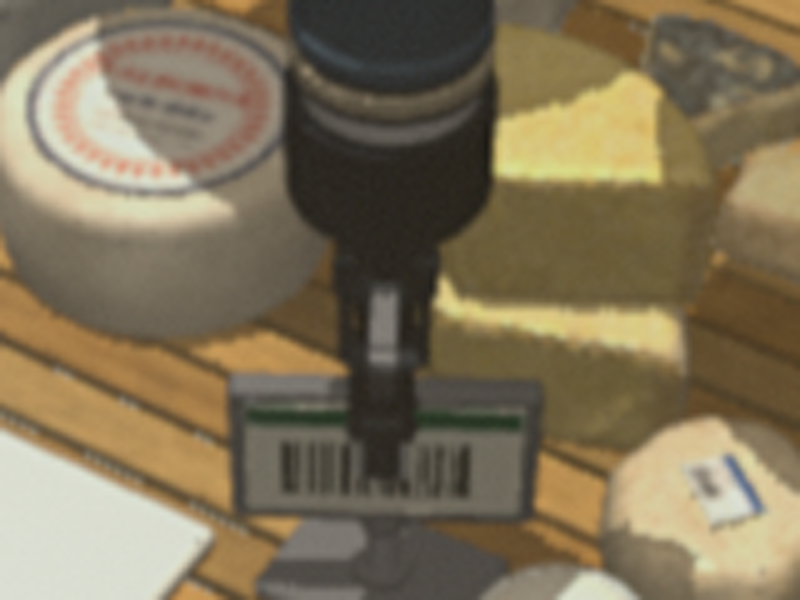

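Request:
carry_out(commands=[[[0,0.05,0,0,0,0,35],[0,0.05,0,0,0,0,25],[0,0.05,0,0,0,0,18],[0,0.05,0,0,0,0,10],[0,0.05,0,0,0,0,8]]], force=25)

```text
t: 25.25
tcp_pos: [0.641, 0.0454, 0.1035]
tool_rot: [0.357, 0.61, -0.354, 0.613]
force: [0.2, -0.5, 4.8]
finger_gap: 0.144
```

Request:
carry_out(commands=[[[0,0,0,0,0,0,8],[0,0,0,0,0,0,8],[0,0,0,0,0,0,8],[0,0,0,0,0,0,8],[0,0,0,0,0,0,8]]])

```text
t: 25.75
tcp_pos: [0.641, 0.0454, 0.1035]
tool_rot: [0.357, 0.61, -0.354, 0.613]
force: [0.2, 0.4, 6.1]
finger_gap: 0.147
```

```bash
python3 go.py .6395 .044 .1 -1.526
```

```text
t 25.75 tcp [0.641  0.0454 0.1035] F [0.21 0.44 6.13] gap 0.147 q [-0.1   0.7   1.49  0.    0.94 -0.62]
shift [ 0.139 -0.081  0.018] turn [ 5.409  0.007 -0.067]
```

Request:
carry_out(commands=[[[0,0,0,1,0,0,8],[0,0,0,2.2,0,0,8],[0,0,0,3.4,0,0,8],[0,0,0,4.6,0,0,8],[0,0,0,5.4,0,0,8]]])

```text
t: 26.25
tcp_pos: [0.6409, 0.0454, 0.1035]
tool_rot: [0.491, 0.509, -0.488, 0.512]
force: [-1.0, -0.3, 4.4]
finger_gap: 0.147
```

Request:
carry_out(commands=[[[0,0,0,0,0,0,8],[0,0,0,0,0,0,8],[0,0,0,0,0,0,8],[0,0,0,0,0,0,8],[0,0,0,0,0,0,8]]])

```text
t: 26.75
tcp_pos: [0.6409, 0.0454, 0.1035]
tool_rot: [0.49, 0.51, -0.487, 0.512]
force: [-0.5, 1.0, 6.3]
finger_gap: 0.141
```

```bash
python3 go.py .6395 .044 .1 -1.526
python3 - <<'E'
from h import *
S=cam("scene")
crop(S[0],250,120,410,240,5,"pics/s24.png")
E
```

```text
t 26.75 tcp [0.6409 0.0454 0.1035] F [-0.49  1.    6.28] gap 0.141 q [-0.1   0.7   1.49  0.    0.94 -0.15]
shift [ 0.139 -0.06   0.052] turn [ 0.008 -0.009 -0.064]
```

View pics/s24.png

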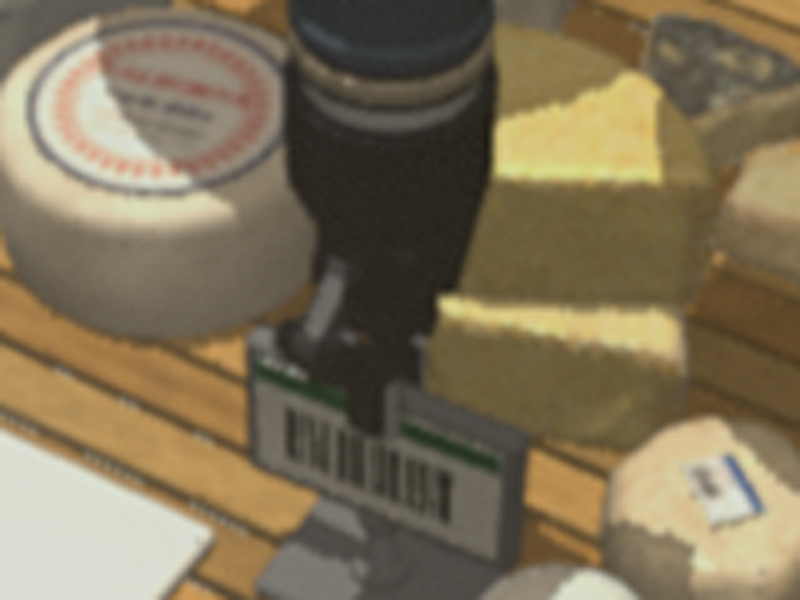

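Panel now at ~0.045 rad in the world, parallel to the foot's front edge. Release, rise and check.

Request:
carry_out(commands=[[[0,0,0,0,0,0,20],[0,0,0,0,0,0,35],[0,0,0,0,0,0,45],[-0.5,0,0,0,0,0,45],[-2,0,0,0,0,0,45]]])

```text
t: 27.3
tcp_pos: [0.637, 0.0455, 0.1494]
tool_rot: [0.488, 0.513, -0.489, 0.509]
force: [0.8, 1.0, -0.2]
finger_gap: 0.531
```

```bash
python3 go.py .45 .06 .2 .03
```

```text
t 27.30 tcp [0.637  0.0455 0.1494] F [ 0.81  1.04 -0.22] gap 0.531 q [-0.1   0.64  1.47  0.    1.04 -0.15]
shift [-1.981 -7.456 -0.924] turn [-17.825  -0.073   0.03 ]
```

Request:
carry_out(commands=[[[-2,0,0,0,0,0,60],[-2,-1.8,-0.3,-1.7,0,0,85],[-2,-3.6,-0.5,-3.4,0,0,85],[-2,-5.4,-0.7,-5.1,0,0,85],[-2,-7.2,-0.9,-6.8,0,0,85]]])

```text
t: 27.8
tcp_pos: [0.4574, 0.0596, 0.2025]
tool_rot: [0.317, 0.631, -0.315, 0.634]
force: [0.2, 0.1, 0.4]
finger_gap: 0.994
```

```bash
python3 go.py .45 .06 .2 .03
python3 - <<'E'
from h import *
S=cam("scene");T=cam("top")
crop(S[0],220,150,420,300,4,"pics/s25.png")
crop(T[0],240,150,360,240,6.6,"pics/t25.png")
E
```

```text
t 27.80 tcp [0.4574 0.0596 0.2025] F [0.15 0.12 0.35] gap 0.994 q [-0.11  0.35  1.87  0.    0.92 -0.76]
shift [ 0.099 -0.228 -0.19 ] turn [-10.952   0.048  -0.036]
```

View pics/s25.png

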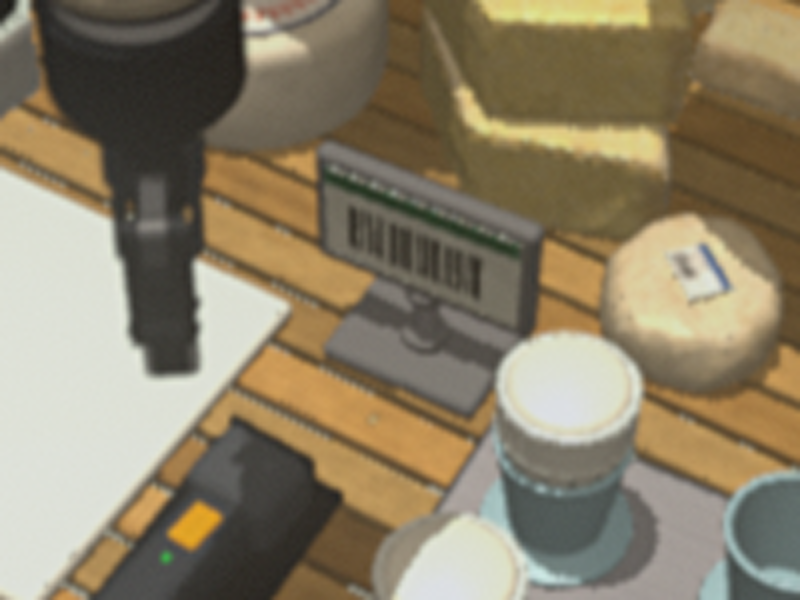

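View pics/t25.png

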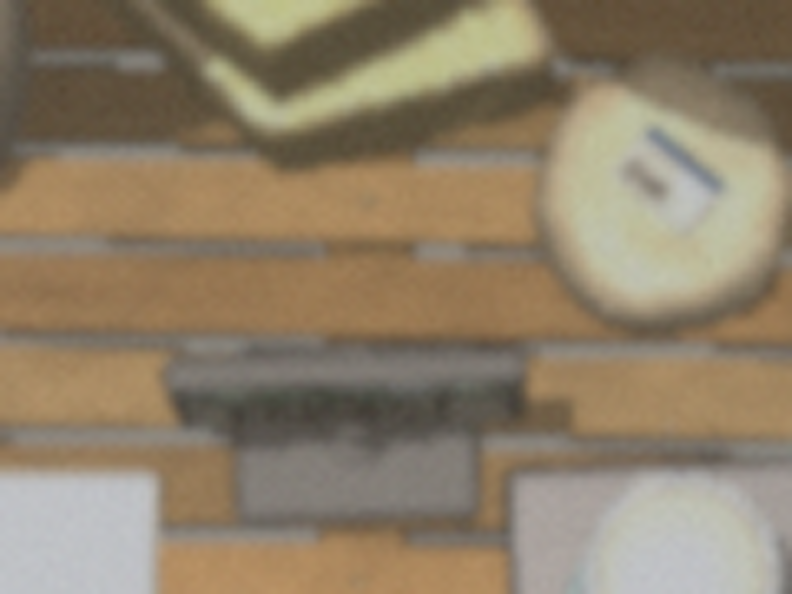

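```bash
python3 - <<'E'
from h import *
T=cam("top")
f=lambda p,z:bp(T,(np.array(p))/2.5+[160,150],z)[:2].round(4)
print(f((306,438),.035),f((315,286),.046), "headL/R",f((291,305),.046),f((341,305),.046),"handle",f((292,400),.03),f((323,400),.03))
crop(T[0],240,240,340,350,5.4,"pics/t26.png")
E
python3 go.py .448 .06 .2 .042
```

```text
[0.3771 0.0642] [0.5172 0.0587] headL/R [0.4991 0.0806] [0.4999 0.0342] handle [0.412  0.0784] [0.4125 0.0495]
t 27.95 tcp [0.4547 0.0602 0.202 ] F [ 0.93 -0.45 -0.19] gap 0.994 q [-0.11  0.35  1.87  0.    0.92 -0.75]
shift [ 0.08  -0.222 -0.154] turn [-1.116e+01 -9.000e-03 -1.800e-02]
```

View pics/t26.png

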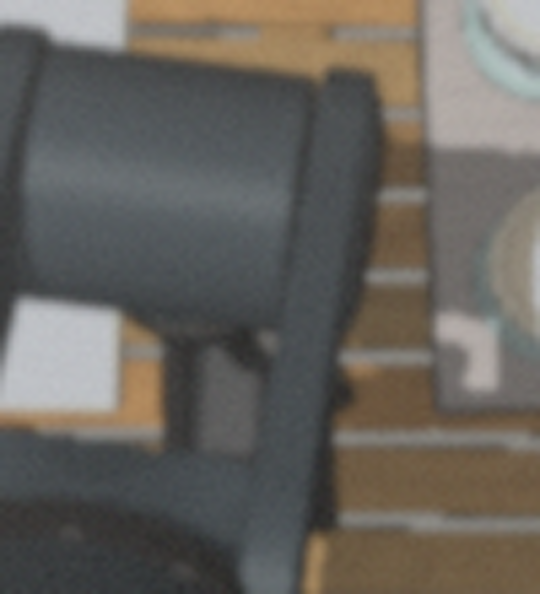

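```bash
cat > sc.py <<'E'
from h import *
def box(x0,x1,w,z0,z1):
    o=[]
    for z in(z0,z1): o.append([(x0,-w,z),(x1,-w,z),(x1,w,z),(x0,w,z),(x0,-w,z)])
    return o
def scan(c,x,y,yaw,z=.008):
    M=R.from_euler('z',yaw).as_matrix();P=[]
    for b in box(-.076,.036,.018,0,.034)+box(.029,.075,.025,0,.038):
        P.append((pj(c,np.array(b)@M.T+[x,y,z]),(0,0,255)))
    return P
E
python3 - <<'E'
from sc import *
S=cam("scene")
crop(S[0],210,240,330,350,5.4,"pics/s27.png",scan(S,.443,.0615,-.07))
E
```

```text
(no output)
```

View pics/s27.png

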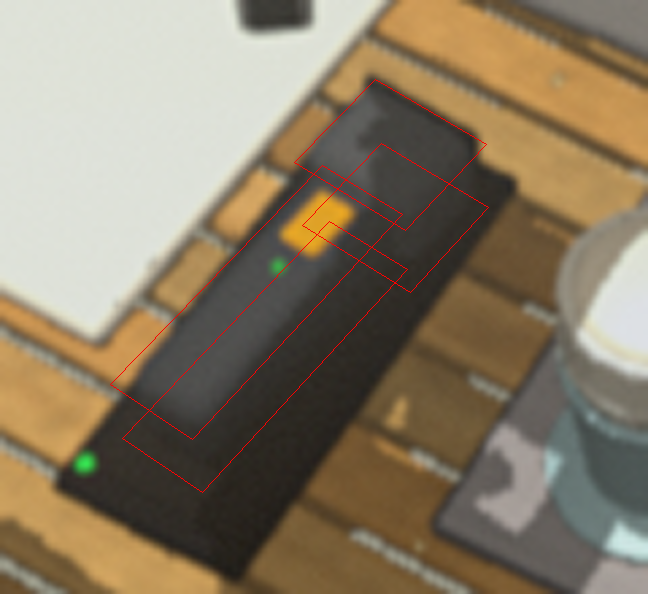

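Request:
carry_out(commands=[[[0,0,-0.05,-1.6,0,0,85],[0,0,-0.05,-3.2,0,0,85],[0,0,-0.05,-4.8,0,0,85],[0,0,-0.05,-6.4,0,0,85],[0,0,-0.05,-8,0,0,85]]])

```text
t: 28.5
tcp_pos: [0.4611, 0.0601, 0.2024]
tool_rot: [0.081, 0.7, -0.08, 0.705]
force: [-0.7, -0.2, 0.9]
finger_gap: 0.996
```

```bash
python3 go.py .452 .061 .1 -.07
```

```text
t 28.50 tcp [0.4611 0.0601 0.2024] F [-0.75 -0.2   0.87] gap 0.996 q [-0.11  0.36  1.86  0.    0.92 -1.46]
shift [ 4.093 -0.059 -0.389] turn [-1.823  0.079 -0.022]
```

Request:
carry_out(commands=[[[0.8,0,-0.2,-1.2,0,0,85],[2,0,-0.3,-1.82,0,0,85],[3.2,0,-0.35,-1.82,0,0,85],[4,0,-0.35,-1.82,0,0,85],[4.0,0,-0.35,-1.82,0,0,85]]])

```text
t: 29.0
tcp_pos: [0.4509, 0.0624, 0.0997]
tool_rot: [0.027, 0.706, -0.026, 0.707]
force: [-0.0, -0.0, -0.4]
finger_gap: 0.996
```

```bash
python3 - <<'E'
from h import *
manip.snapshot("scene");S=cam("scene")
crop(S[0],200,200,340,320,5.4,"pics/s28.png")
E
python3 go.py .452 .061 .019 -.07
```

```text
t 29.10 tcp [0.452  0.0624 0.1018] F [-0.21  0.7  -0.09] gap 0.994 q [-0.11  0.53  1.97  0.    0.64 -1.61]
shift [ 3.312 -0.06  -0.012] turn [-0.063  0.057 -0.016]
```

View pics/s28.png

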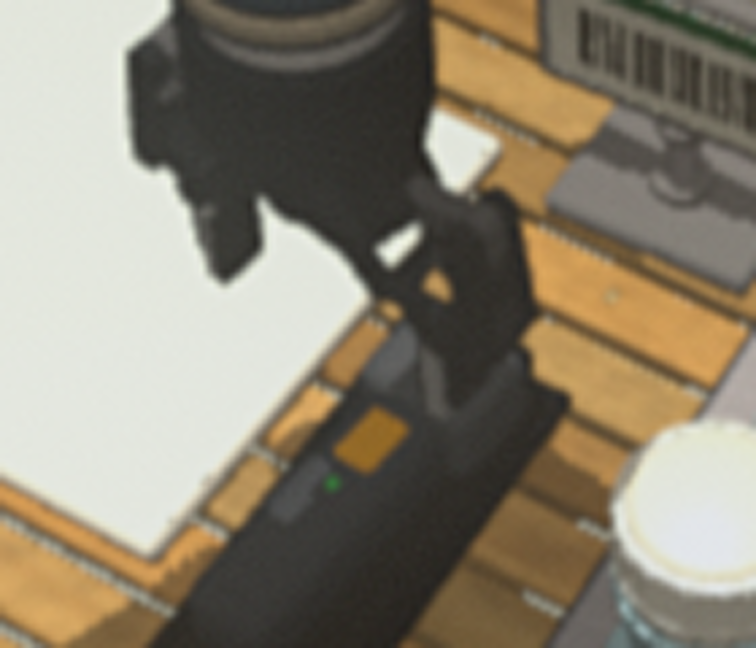

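Request:
carry_out(commands=[[[0.8,-0.04,0,0,0,0,85],[1.8,-0.04,0,0,0,0,85],[2.7,-0.04,0,0,0,0,85],[3.2,-0.04,0,0,0,0,75],[3.3,-0.04,0,0,0,0,65]]])

```text
t: 29.6
tcp_pos: [0.4518, 0.0616, 0.0191]
tool_rot: [0.027, 0.705, -0.026, 0.708]
force: [0.9, 0.8, -0.4]
finger_gap: 0.76
```

```bash
python3 - <<'E'
from h import *
manip.snapshot("scene");S=cam("scene")
crop(S[0],200,200,340,320,5.4,"pics/s29.png")
E
python3 go.py .452 .061 .019 -.07
```

```text
t 29.70 tcp [0.4517 0.0616 0.0198] F [ 0.54  0.25 -0.17] gap 0.764 q [-0.11  0.71  2.01  0.    0.42 -1.61]
shift [ 0.033 -0.024  0.012] turn [-0.059  0.066 -0.016]
```

View pics/s29.png

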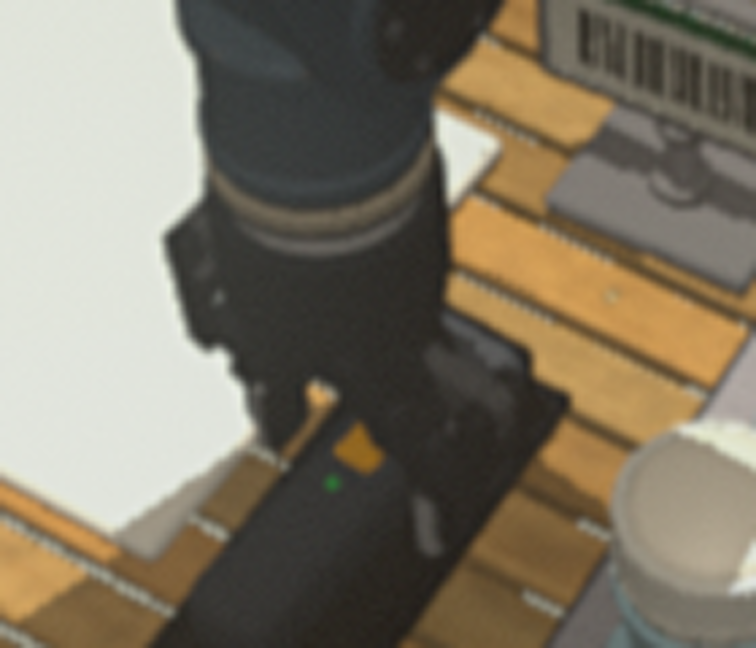

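Request:
carry_out(commands=[[[0,0,0,0,0,0,50],[0,0,0,0,0,0,42],[0,0,0,0,0,0,36],[0,0,0,0,0,0,25],[0,0,0,0,0,0,25]]], force=40)

```text
t: 30.2
tcp_pos: [0.4511, 0.0617, 0.0203]
tool_rot: [0.026, 0.705, -0.026, 0.709]
force: [-0.4, 0.0, 7.7]
finger_gap: 0.415
```

Request:
carry_out(commands=[[[0,0,0,0,0,0,25],[0,0,0,0,0,0,25],[0,0,0,0,0,0,25],[0,0,0,0,0,0,25],[0,0,0,0,0,0,25]]])

```text
t: 30.7
tcp_pos: [0.4511, 0.0617, 0.0202]
tool_rot: [0.026, 0.705, -0.026, 0.709]
force: [0.0, 0.1, 7.8]
finger_gap: 0.416
```

```bash
python3 go.py .452 .061 .08 -.07
```

```text
t 30.70 tcp [0.4511 0.0617 0.0202] F [0.04 0.07 7.8 ] gap 0.416 q [-0.11  0.71  2.01  0.    0.42 -1.61]
shift [-2.39  -0.024  0.053] turn [-0.043  0.068 -0.014]
```

Request:
carry_out(commands=[[[-0.3,0,0,0,0,0,25],[-0.8,0,0,0,0,0,25],[-1.4,0,0,0,0,0,25],[-1.9,0,0,0,0,0,25],[-2.15,0,0,0,0,0,25]]])

```text
t: 31.2
tcp_pos: [0.4502, 0.0617, 0.074]
tool_rot: [0.027, 0.705, -0.026, 0.708]
force: [0.8, 0.6, -2.1]
finger_gap: 0.414
```

```bash
python3 go.py .474 .044 .0735 .03;python3 - <<'E'
from sc import *
manip.snapshot("scene");S=cam("scene");p=manip.sense()["tcp_pos"]
crop(S[0],200,190,340,310,5.4,"pics/s30.png",scan(S,p[0]-.007,p[1],-.07,p[2]-.0122))
E
```

```text
t 31.20 tcp [0.4502 0.0617 0.074 ] F [ 0.8   0.6  -2.13] gap 0.414 q [-0.11  0.59  1.99  0.    0.56 -1.61]
shift [ 0.023 -0.636  1.001] turn [-1.204  0.053 -0.014]
```

View pics/s30.png

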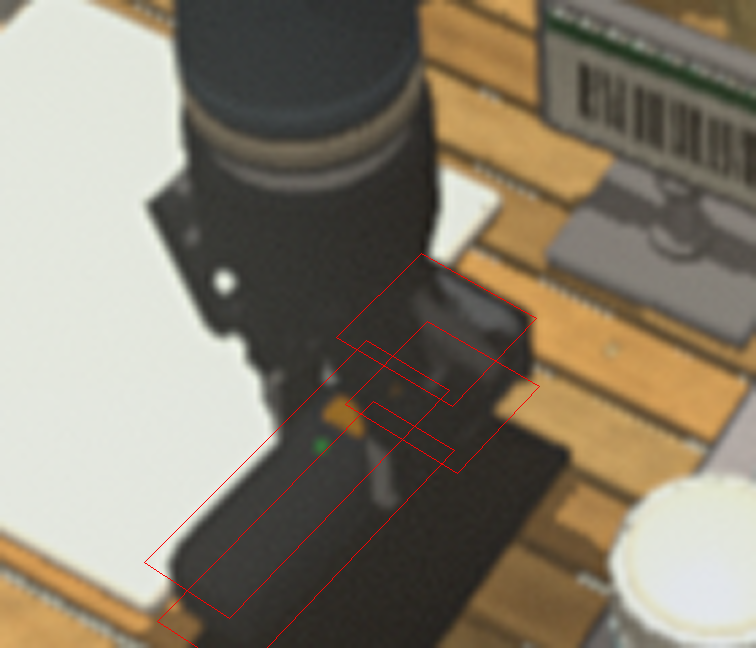

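Request:
carry_out(commands=[[[0,-0.15,0.2,-0.3,0,0,25],[0,-0.3,0.45,-0.6,0,0,25],[0,-0.45,0.7,-0.9,0,0,25],[0,-0.6,0.9,-1.1,0,0,25],[0,-0.64,1,-1.2,0.05,0,25]]])

```text
t: 31.8
tcp_pos: [0.4739, 0.0435, 0.0725]
tool_rot: [-0.01, 0.708, 0.011, 0.706]
force: [-0.1, -0.3, -2.1]
finger_gap: 0.416
```

```bash
python3 go.py .474 .044 .0735 .03;python3 - <<'E'
from sc import *
manip.snapshot("scene");S=cam("scene");p=manip.sense()["tcp_pos"]
T=cam("top")
M=R.from_euler('z',.042).as_matrix()
pan=[np.array(b)@M.T+[.6395,.044,0] for b in [[(-.0065,-.062,z),(-.0065,.062,z)] for z in(.046,.122)]+[[(-.0065,0,.08),(-.1,0,.08)]]]
crop(S[0],210,170,370,290,5,"pics/s31.png",scan(S,p[0]-.007,p[1],.03,p[2]-.0122)+[(pj(S,b),(0,255,0)) for b in pan])
crop(T[0],250,180,370,330,4,"pics/t31.png",scan(T,p[0]-.007,p[1],.03,p[2]-.0122)+[(pj(T,b),(0,255,0)) for b in pan])
E
```

```text
t 31.80 tcp [0.4739 0.0435 0.0725] F [-0.07 -0.32 -2.13] gap 0.416 q [-0.14  0.61  1.93  0.    0.6  -1.75]
shift [-0.039  0.019  0.003] turn [-0.005 -0.018 -0.017]
```

View pics/s31.png

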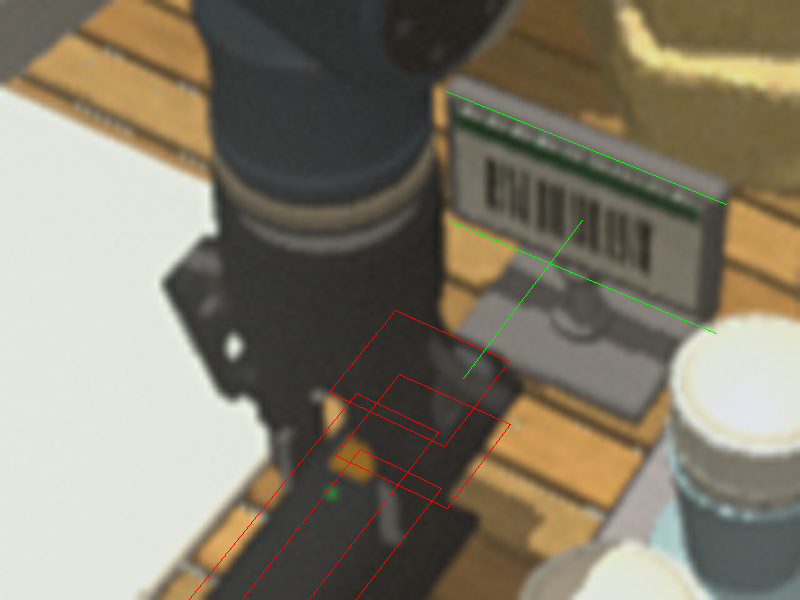

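View pics/t31.png

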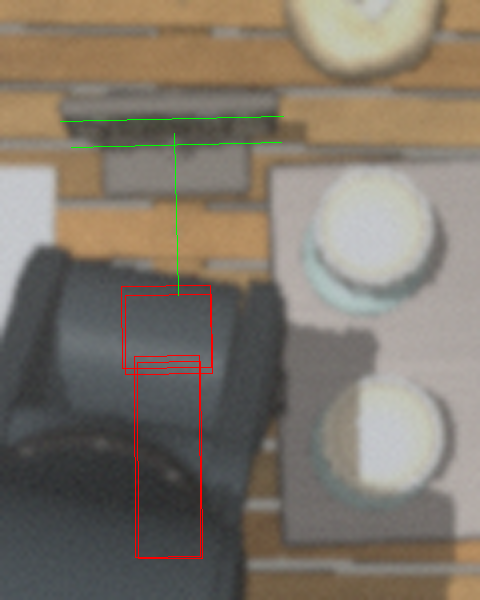

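Request:
carry_out(commands=[[[0,0,0,0,0,0,25],[0,0,0,0,0,0,25],[0,0,0,0,0,0,25],[0,0,0,0,0,0,25],[0,0,0,0,0,0,25]]])

```text
t: 32.45
tcp_pos: [0.4738, 0.0439, 0.073]
tool_rot: [-0.01, 0.707, 0.011, 0.707]
force: [-0.3, 0.7, -1.9]
finger_gap: 0.414
```

Request:
carry_out(commands=[[[0,0,0,0,0,0,25],[0,0,0,0,0,0,25],[0,0,0,0,0,0,25],[0,0,0,0,0,0,25],[0,0,0,0,0,0,25]]])

```text
t: 32.95
tcp_pos: [0.4738, 0.0439, 0.0729]
tool_rot: [-0.01, 0.707, 0.011, 0.707]
force: [-0.3, 0.3, -2.6]
finger_gap: 0.41
```

Request:
carry_out(commands=[[[0,0,0,0,0,0,25],[0,0,0,0,0,0,25],[0,0,0,0,0,0,25],[0,0,0,0,0,0,25],[0,0,0,0,0,0,25]]])

```text
t: 33.45
tcp_pos: [0.4738, 0.0439, 0.0729]
tool_rot: [-0.01, 0.707, 0.011, 0.707]
force: [-1.1, 0.4, -2.0]
finger_gap: 0.415
```

Request:
carry_out(commands=[[[0,0,0,0,0,0,25],[0,0,0,0,0,0,25],[0,0,0,0,0,0,25],[0,0,0,0,0,0,25],[0,0,0,0,0,0,25]]])

```text
t: 33.95
tcp_pos: [0.4738, 0.0439, 0.073]
tool_rot: [-0.01, 0.707, 0.011, 0.707]
force: [0.4, 0.3, -1.7]
finger_gap: 0.412
```

Request:
carry_out(commands=[[[0,0,0,0,0,0,25],[0,0,0,0,0,0,25],[0,0,0,0,0,0,25],[0,0,0,0,0,0,25],[0,0,0,0,0,0,25]]])

```text
t: 34.45
tcp_pos: [0.4738, 0.0439, 0.073]
tool_rot: [-0.01, 0.707, 0.011, 0.707]
force: [-0.3, 0.1, -2.5]
finger_gap: 0.417
```

```bash
python3 go.py .449 .0605 .03 0;python3 - <<'E'
from h import *
S=cam("scene");T=cam("top")
crop(S[0],180,160,460,370,2.85,"pics/s32.png")
crop(T[0],150,140,470,350,2.5,"pics/t32.png")
E
```

```text
t 34.45 tcp [0.4738 0.0439 0.073 ] F [-0.32  0.11 -2.47] gap 0.417 q [-0.14  0.61  1.93  0.    0.6  -1.75]
shift [ 1.72   0.692 -0.972] turn [ 0.34  -0.009 -0.015]
```

View pics/s32.png

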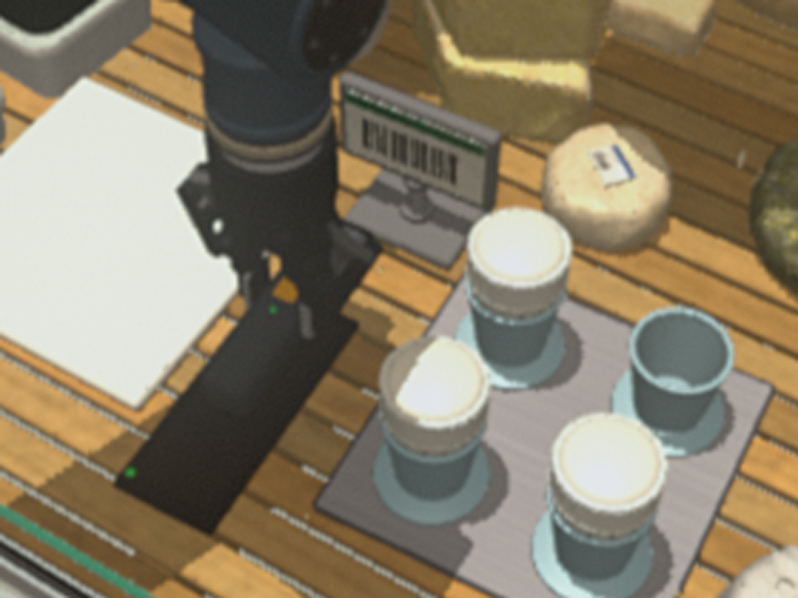

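View pics/t32.png

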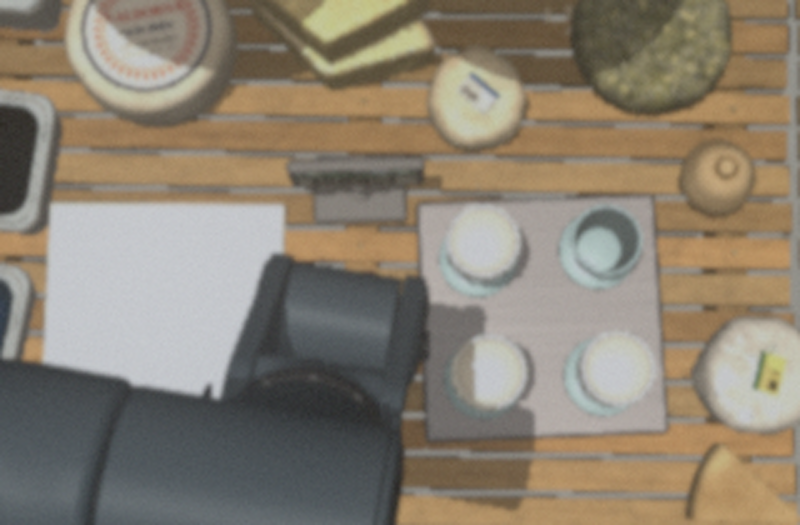

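Request:
carry_out(commands=[[[0,0.15,-0.2,0,0,0,25],[0,0.3,-0.45,0,0,0,25],[0,0.5,-0.7,0,0,0,25],[0,0.65,-0.92,0,0,0,25],[0,0.69,-0.97,0,0,0,25]]])

```text
t: 35.05
tcp_pos: [0.4475, 0.0611, 0.073]
tool_rot: [-0.01, 0.708, 0.011, 0.706]
force: [0.1, -1.0, -1.9]
finger_gap: 0.412
```

Request:
carry_out(commands=[[[0.4,0,0,0,0,0,25],[0.9,0,0,0,0,0,25],[1.4,0,0,0,0,0,25],[1.8,0,0,0,0,0,25],[1.95,0,0,0,0,0,25]]])

```text
t: 35.55
tcp_pos: [0.4488, 0.0604, 0.023]
tool_rot: [-0.01, 0.708, 0.011, 0.706]
force: [-1.1, -0.2, -1.6]
finger_gap: 0.414
```

```bash
python3 go.py .449 .0605 .0205 .03
```

```text
t 35.55 tcp [0.4488 0.0604 0.023 ] F [-1.06 -0.19 -1.58] gap 0.414 q [-0.11  0.7   2.01  0.    0.43 -1.72]
shift [0.098 0.004 0.007] turn [-0.006 -0.025 -0.018]
```

Request:
carry_out(commands=[[[0.05,0,0,0,0,0,25],[0.1,0,0,0,0,0,25],[0.1,0,0,0,0,0,25],[0.1,0,0,0,0,0,36],[0.1,0,0,0,0,0,45]]])

```text
t: 36.05
tcp_pos: [0.4494, 0.0604, 0.0222]
tool_rot: [-0.01, 0.707, 0.011, 0.707]
force: [-0.2, -0.6, 0.2]
finger_gap: 0.527
```

Request:
carry_out(commands=[[[0,0,0,0,0,0,60],[0,0,0,0,0,0,70],[0,0,0,0,0,0,70],[-0.5,0,0,0,0,0,70],[-2,0,0,0,0,0,70]]])

```text
t: 36.55
tcp_pos: [0.4472, 0.0605, 0.0702]
tool_rot: [-0.01, 0.71, 0.011, 0.704]
force: [0.8, 0.3, 1.0]
finger_gap: 0.817
```

Request:
carry_out(commands=[[[-2,0,0,0,0,0,70],[-4,0,0,0,0,0,70],[-6,0,0,0,0,0,70],[-6,2,-1,0,0,0,70],[-6,4,-1.5,0,0,0,70]]])

```text
t: 37.05
tcp_pos: [0.4111, 0.152, 0.2239]
tool_rot: [-0.008, 0.706, 0.009, 0.708]
force: [0.2, -0.9, 0.4]
finger_gap: 0.819
```

Request:
carry_out(commands=[[[0,2,0,0,0,0,70],[0,4,0,0,0,0,70],[0,6,0,0,0,0,70],[0,8,0,0,0,0,70],[0,8,0,0,0,0,70]]])

```text
t: 37.55
tcp_pos: [0.4045, 0.3575, 0.2224]
tool_rot: [-0.011, 0.706, 0.014, 0.708]
force: [-0.3, -1.4, 0.1]
finger_gap: 0.818
```

Run:
```python
from sc import *
manip.snapshot("scene");S=cam("scene");T=cam("top");print(manip.sense()["t"],manip.sense()["tcp_pos"])
crop(S[0],180,160,460,370,2.85,"pics/s33.png",scan(S,.4418,.0604,.03))
crop(T[0],150,140,470,350,2.5,"pics/t33.png",scan(T,.4418,.0604,.03))
```

```text
37.7 [0.40409191 0.35142193 0.22170281]
```

View pics/s33.png

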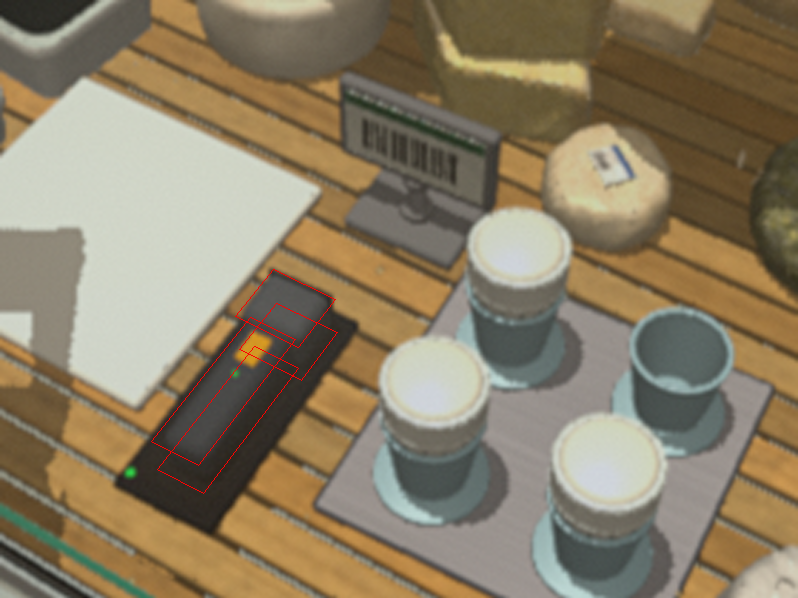

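View pics/t33.png

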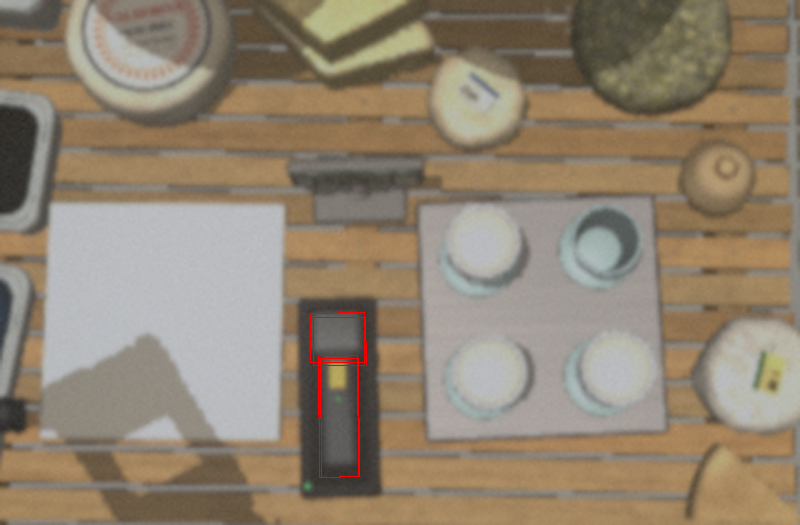

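Run:
```python
from h import *
S=cam("scene");P=[]
for x,y in((.458,-.0765),(.5725,-.07),(.4615,-.1915)):
    for z,r,c in((.085,.033,(0,0,255)),(.113,.033,(0,0,255)),(.074,.0324,(0,160,0)),(.006,.038,(0,160,0))): P.append((pj(S,circ(x,y,z,r)),c))
crop(S[0],290,210,450,370,3.7,"pics/s34.png",P)
```

```text
(no output)
```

View pics/s34.png

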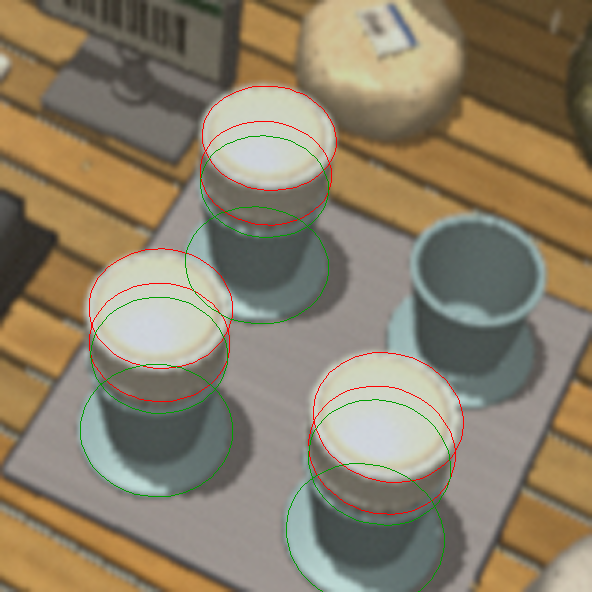

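All three fit the seated model (collar at z = 85 to 113 mm, rim at 74 mm, axes aligned). Handing in.

```bash
python3 -c "
from station import manip
print(manip.sense()['qd'].round(3));print(manip.sign_off())"
```

```text
[-0.019 -0.006  0.004  0.004 -0.001  0.002]
the job is handed in; nothing more can be done
None
```

The job is handed in, at about 38 s of simulated time; the hand-in reported no verdict.

- **Baskets:** Three were on the board, and each is now in its own cup. I let each go about 1 to 2 mm above light contact, with only a few newtons at the wrist. In the last scene picture the collars and rims match the seated position, about 24 mm above the cup, upright and centred to within a few mm. The fourth cup is empty.
- **Display:** It was turned about 0.5 rad out. I pinched it at the top and turned it. From above, its edge and the foot's front edge then differed by about 0.003 rad.
- **Scanner:** I held it level and still for about 2.6 s, with the window about 9 cm from the bar code and nearly square to it. It is now flat on its pad, pointing as before. The last pictures put it within a few mm of the pad's centre.
- **Cheeses:** By eye, neither of the two loose cheeses has moved. I did not measure them.

**Disagreements:**
- The automatic circle fits in the top picture were poor, up to 14 mm off for baskets and 6 mm for cups. I used the scene camera, the board and tray corners, and the wrist force instead.
- The scene camera was still 2 to 5 mm off the arm's own readings, so I corrected each basket by a few mm during lowering.
- I saw no cup knocked aside.

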